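# Stack the lensmeter's paper rolls in their tray

## Task

Put away the spare paper rolls of the lensmeter: slide the tray's end stop up until the three rolls in the tray lie side by side without gaps, then lay two of the full rolls from the worktop into the two hollows between them and the last full roll on top, so that they stand as a pyramid with their ends lined up. Set the rolls down rather than letting them drop, and leave the thin part-used roll and everything else on the worktop where it is.

Things in the scene. Friction and masses are not known exactly. Their poses are not given: they have to be found in the camera images.
- roll_tray: low grey sheet-steel tray, fixed, 74 mm wide (x), 253 mm long (y). Origin on the worktop at the middle of the inner face of its fixed end wall (55 mm high); the row runs from there along +y, roll axes along the tray's x. Floor 4 mm thick; lips 12 mm high along the long sides (inner faces at x = -34 and +34 mm) and at the far end (y = 250 mm). z up
- tray_floor_end (a point): point on the tray floor (4 mm above the worktop) at the middle of the fixed end wall's inner face; axes as the tray's. With the row closed up, roll centres lie at x = 0 and: row y = 25, 75, 125 mm, z = 25 mm; in the two hollows y = 50, 100 mm, z = 68.3 mm; top y = 75 mm, z = 111.6 mm
- end_stop (a joint): slide of the sliding end stop (m) along the tray towards the fixed end wall: at 0 its face is 200 mm from the fixed end wall, at 0.050 it is 150 mm from it (three rolls exactly side by side). It stays where it is left; about 3 N moves it
- stop_grip (a point): top centre of the stop's upright black grip post, 20 mm across, 36 mm tall, top 44 mm above the worktop; moves with the stop; axes as the tray's. The stop's upright steel plate, 62 mm wide (x), 3 mm thick, rises to 56 mm above the worktop between post and rolls; its outer face is 21 mm and its face to the rolls 24 mm from the post's axis
- roll_1: full roll of white printer paper, 50 mm across, 58 mm wide (110 g), lying on its side; origin at its centre, x along the roll's axis, end faces at x = -29 and +29 mm; y and z turn as it rolls; one of the three loose on the worktop
- roll_2: full roll of white printer paper, 50 mm across, 58 mm wide (110 g), lying on its side; origin at its centre, x along the roll's axis, end faces at x = -29 and +29 mm; y and z turn as it rolls; one of the three loose on the worktop
- roll_3: full roll of white printer paper, 50 mm across, 58 mm wide (110 g), lying on its side; origin at its centre, x along the roll's axis, end faces at x = -29 and +29 mm; y and z turn as it rolls; one of the three loose on the worktop
- row_roll_1: full roll of white printer paper, 50 mm across, 58 mm wide (110 g), lying on its side; origin at its centre, x along the roll's axis, end faces at x = -29 and +29 mm; y and z turn as it rolls; already in the tray, the first from the fixed end wall
- row_roll_2: full roll of white printer paper, 50 mm across, 58 mm wide (110 g), lying on its side; origin at its centre, x along the roll's axis, end faces at x = -29 and +29 mm; y and z turn as it rolls; already in the tray, the second from the fixed end wall
- row_roll_3: full roll of white printer paper, 50 mm across, 58 mm wide (110 g), lying on its side; origin at its centre, x along the roll's axis, end faces at x = -29 and +29 mm; y and z turn as it rolls; already in the tray, the third from the fixed end wall
- used_roll: part-used roll, only 30 mm across, 58 mm wide, lying on its side; origin at its centre, x along its axis; stays where it is
- glasses_case: dark blue hard glasses case, 60 x 150 x 36 mm, long along its y; origin at the centre of its underside; bystander
- pliers: optical pliers lying flat, 131 x 53 x 14 mm; origin at the centre of the underside; bystander
- screwdriver: precision screwdriver lying flat, 10 x 115 x 10 mm, long along its y; origin at the centre of the underside; bystander
- dressing_stone: pale dressing stone, 25 x 100 x 13 mm, long along its y; origin at the centre of its underside; bystander
There are look-alikes about, which are no part of the job. Leave any orange or yellow look-alike of the roll_3 alone.

How it is judged:
By the outcome, as a careful person would: the job done as asked, in the order asked, and still so for the second after the job is handed in, with the robot touching nothing.
It also fails if it takes over 72 s, if anything falls off the work surface, if the arm or the gripper's body presses on something with over 40 N, if the wrist force passes 120 N, or if a joint passes its speed limit or range.

## Robot

A 6-joint arm with a two-finger parallel gripper is mounted at the origin on a cart in front of the work surface, level with it; the furniture and walls round the work are solid. World frame = base frame: x ahead of the robot, y to its left, z up, the work surface at z = 0. Lengths are in mm, angles in rad, forces in N, time in s.
With the tool pointing down it reaches from about 325 to 775 mm from the base axis. Payload 5.5 kg.
Tool frame: the origin (TCP) lies midway between the tips of the shut fingers; the grasp point (between the pads) lies 19 mm behind it; z points along the fingers, y is the line along which they close (so a half turn about z gives the same grasp; the last joint's range is limited). The gripper opens to 85 mm and grips with 20 to 120 N. Pads are 22 mm wide; open, the fingers measure 114 mm over their backs; the gripper's body (76 mm by 85 mm) begins 54 mm behind the grasp point. The pads swing forward as they close: fully open they stand 13 mm farther back than shut.
Start: joints at [1.258, 0.091, 1.231, -0, 1.82, -0.057], TCP at [151.815, 580.49, 231.275] pointing down, gripper open.
Joint ranges: [-2.87, 2.87], [-0.86, 2.18], [0.17, 2.46], [-1.51, 4.65], [0.06, 2.69], [-2.65, 2.65]. Speed limits (rad/s): [2.57, 2.57, 3.01, 3.14, 3.14, 3.14].

## Interface

Orientations are given as a 3x3 rotation matrix whose columns are the frame's x, y, z axes.
In Python, from rig import status, imaging, env gives the robot as it stands.
- The arm moves only by the tool servo_tool, never from a script. Its argument "moves" is a list of rows, each a list of 2 entries, a list of its own where there are three numbers: the shift along the tool's x, y, z in m, then the turn, a rotation vector about the tool's x, y, z in degrees. In form: [[[dx, dy, dz], [wx, wy, wz]], ...]. A call has 1 to 5 rows; each row is the pose to reach, as a shift and turn from the pose commanded when the call began, along the tool's axes at that moment; what a row does not reach only later rows make up. A row lasts 1/10 s, in which the tool goes at most 50 mm and 8.59 degrees, less where a joint would pass 70% of its speed; a pose out of reach is approached as far as the arm can. A call with a gripper value outside its range is refused whole. "claw" is the opening, from -1 (shut) to 1 (fully open), set as the call begins (left out, the last holds). The fingers move at their own pace and stop on an object; "newtons" is the grip in N (left out, the last holds). Time passes only in rows, so rows that repeat a pose let the fingers close. It gives the time, the measured TCP pose, the force, the opening and the grip force at its end, in the units of the state.
- status.get_obs(): the state, without advancing time (a new reading comes with each control period).
- imaging.camera(name): name is "side" or "top"; returns a dict with "color" (420x560x3 uint8, red, green, blue), "fov_y" (degrees; the focal length in pixels is half the picture's height over the tangent of half this angle, whatever the lens; pixels are square), "cx", "cy" (the principal point, pixels), "R" (3x3) and "t" (3): a world point X has camera coordinates R X + t. Camera axes: x right, y down, z forward; pixel columns grow to the right and rows downward; lengths in mm; the calibration is good to about 2 mm. A picture is of the moment at which its call begins. There is no depth.
- env.close_job(): hands the job in; it is judged then, once.
Trained networks look in a picture, given as the dict that the camera call returned (one of the last four; its "shot" number tells which), for a name from the list of things; names that differ only in an ending like _2 or _b are one class to them, and where a whole thing is asked for, a point or a joint stands for the part that bears it (a point fixed in the world has none). Each returns a list of dicts, best first, with "p" (0 to 1); they miss things now and then, are a little off and sometimes report something else, mostly with a low value. They report only what shows in the picture. A call takes as long as a camera call. They do not tell look-alikes from the thing itself.
- imaging.masks_of(picture, target): "region" (420x560 bool, what is visible of it) and "rect" ([left, top, right, bottom] in pixels, round what is visible of it).
The state is a dict: "clock": time; "joints": joint angles; "joint_vel": joint speeds; "tau": joint torques, N m; "tcp_pos": TCP position; "tcp_rot": TCP orientation; "force": force on the tool from outside, world axes, zero at the start; "ft_torque": the same for the moment, N m; "grip_width": opening from 0.0 (shut) to 1.0 (fully open); "grip_force": force on a finger pad.
Only numpy, scipy, OpenCV 4.12 (cv2) and the standard library are available. Lean on these libraries where they do the work, as an engineer would, in place of code of your own. Each camera call takes 0.05 s, during which the arm holds its last target. There are 200 camera calls.

## Working session

There is one attempt and no reset: what is moved stays moved. The work goes in short steps, Python scripts to look and compute and a tool call to move; the robot and the scene stay as the last step left them, time stands still between calls to the robot, and variables do not carry over. Pictures are saved under pics/ and viewed, at most 10 in all, crops included, and the job is handed in when it is done.

Besides the shell and the picture viewer there is one more tool, called after "Request:" in YAML: its name, and indented under it one key for each argument. servo_tool: Moves the arm, as the interface text tells. Its arguments: {"type":"object","properties":{"moves":{"type":"array","items":{"type":"array"}},"claw":{"type":"number"},"newtons":{"type":"number"}},"required":["moves"]}

```bash
mkdir -p pics; ls
cat > h.py <<'E'
import numpy as np, cv2
from rig import status, imaging, env
def shot(n):
    return imaging.camera(n)
def save(p,f,box=None,s=1):
    im=p["color"][...,::-1]
    if box: l,t,r,b=box; im=im[t:b,l:r]
    cv2.imwrite("pics/"+f,cv2.resize(np.ascontiguousarray(im),None,fx=s,fy=s,interpolation=cv2.INTER_CUBIC))
def K(p):
    f=210/np.tan(np.radians(p["fov_y"])/2); return f,p["cx"],p["cy"]
def proj(p,X):
    f,cx,cy=K(p); c=np.atleast_2d(X)@np.array(p["R"]).T+np.array(p["t"]); return np.c_[f*c[:,0]/c[:,2]+cx,f*c[:,1]/c[:,2]+cy]
def ray(p,u):
    f,cx,cy=K(p); R=np.array(p["R"]);t=np.array(p["t"])
    d=R.T@np.array([(u[0]-cx)/f,(u[1]-cy)/f,1]); return -R.T@t,d/np.linalg.norm(d)
def atz(p,u,z):
    o,d=ray(p,u); return o+d*(z-o[2])/d[2]
def tri(pu):
    A=0;b=0
    for p,u in pu:
        o,d=ray(p,u);M=np.eye(3)-np.outer(d,d);A=A+M;b=b+M@o
    return np.linalg.solve(A,b)
E
python3 - <<'E'
from h import *
for n in("top","side"):
    p=shot(n); save(p,n+"0.png",s=1.4); print(n,p["fov_y"],p["cx"],p["cy"],-np.array(p["R"]).T@p["t"])
    for k in("roll_1","used_roll","stop_grip","roll_tray"):
        for d in imaging.masks_of(p,k): print(k,round(d["p"],2),np.round(d["rect"]),d["region"].sum())
print(status.get_obs())
E
```

```text
pics
top 52.82295068497077 284.964091644086 213.13206111810848 [ 395.31467837  -25.90724367 1128.9419704 ]
roll_1 0.87 [252. 131. 269. 158.] 352
roll_1 0.78 [196. 155. 226. 179.] 395
roll_1 0.76 [193. 268. 216. 301.] 484
roll_1 0.7 [300. 272. 327. 300.] 435
roll_1 0.58 [398. 281. 421. 309.] 488
roll_1 0.55 [373. 223. 397. 248.] 463
roll_1 0.22 [396. 229. 420. 255.] 488
used_roll 0.61 [141. 267. 159. 288.] 272
stop_grip 0.87 [330. 212. 349. 234.] 355
stop_grip 0.48 [321. 209. 423. 261.] 1304
roll_tray 0.69 [319. 209. 427. 261.] 1281
side 51.196687559400694 274.6344991156046 214.18720404826414 [  256.99014498 -1057.48012759   733.71950333]
roll_1 0.67 [185. 201. 208. 219.] 304
roll_1 0.58 [216. 248. 238. 262.] 429
roll_1 0.56 [306. 192. 320. 212.] 168
roll_1 0.55 [244. 298. 273. 329.] 588
used_roll 0.42 [181. 186. 197. 200.] 139
stop_grip 0.75 [275. 241. 302. 260.] 244
roll_tray 0.8 [273. 243. 323. 316.] 959
{'clock': 0.5, 'joints': array([ 1.25832078e+00,  9.11162993e-02,  1.23076083e+00, -1.94308479e-05,
        1.81976745e+00, -5.66894569e-02]), 'joint_vel': array([-1.91511378e-04,  2.28918609e-04, -2.26828297e-03,  4.06893206e-04,
       -4.47943358e-04, -6.43804460e-05]), 'tau': array([-1.41300672e-03, -4.57911229e+01, -4.17655277e+01, -2.49588820e-04,
        1.12351849e-03,  6.78376949e-06]), 'tcp_pos': array([151.80775276, 580.48558007, 231.23107398]), 'tcp_rot': array([[-9.67463498e-01,  2.53010632e-01,  1.95848961e-06],
       [ 2.53010632e-01,  9.67463497e-01, -5.51959464e-05],
       [-1.58599285e-05, -5.29045446e-05, -9.99999998e-01]]), 'force': array([ 0.07738057,  0.65643804, -0.10071932]), 'ft_torque': array([ 0.02507149, -0.02288839, -0.00193514]), 'grip_force': 0.0, 'grip_width': 0.9961011864193984}
```

View pics/top0.png

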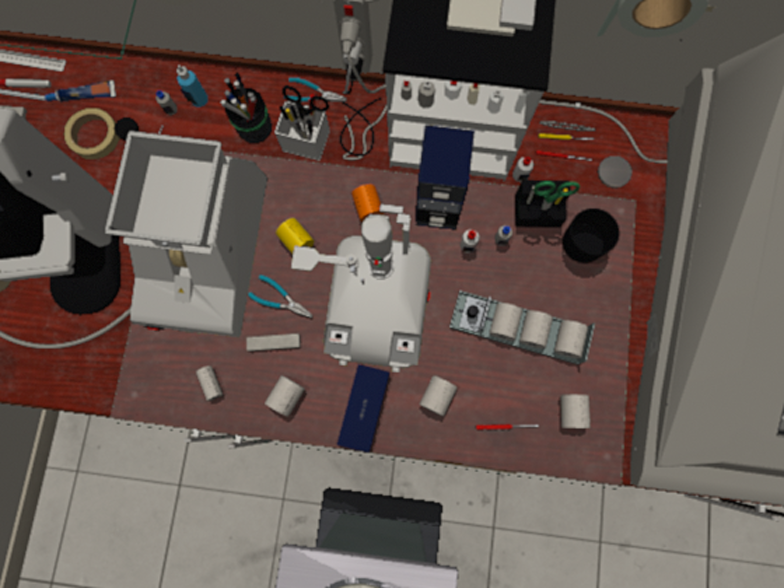

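View pics/side0.png

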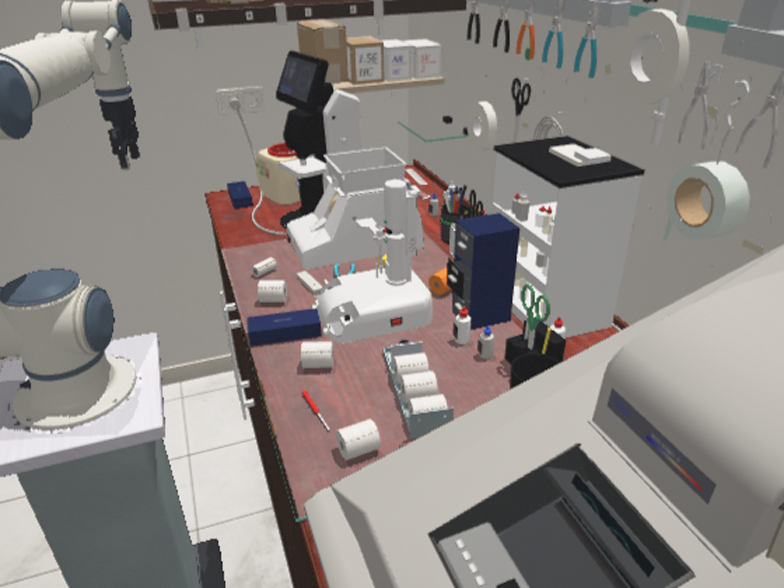

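The top view shows three white full rolls at about (204,284), (313,284), (411,294), with the thin used roll at (149,273). The orange (262,144) and yellow (211,168) rolls are look-alikes. The tray runs from about (423,252) at the fixed end to (323,222), with the stop post at (337,223). The side view agrees.

```bash
cat > fit.py <<'E'
from h import *
from scipy.optimize import minimize
def cyl(x,y,z,a,L=58,R=25,tilt=0):
    ax=np.array([np.cos(a),np.sin(a),0]);e=np.array([-np.sin(a),np.cos(a),0]);th=np.linspace(0,2*np.pi,40)
    ring=R*(np.outer(np.cos(th),e)+np.outer(np.sin(th),[0,0,1]))
    return np.array([x,y,z])+np.r_[ring-ax*L/2,ring+ax*L/2]
def sil(p,X,s=8):
    m=np.zeros((420*s//8*1,1),np.uint8)
    h=cv2.convexHull(proj(p,X).astype(np.float32))
    im=np.zeros((420,560),np.uint8)
    cv2.fillConvexPoly(im,np.round((h)*16).astype(np.int32),255,cv2.LINE_AA,4); return im/255.
def white(p,rect,pad=6):
    l,t,r,b=[int(v) for v in rect]; m=np.zeros((420,560),bool)
    m[t-pad:b+pad,l-pad:r+pad]=1
    c=p["color"].astype(int); w=(c.max(2)-c.min(2)<45)&(c.min(2)>95)&m
    n,lab,st,_=cv2.connectedComponentsWithStats(w.astype(np.uint8))
    return lab==1+np.argmax(st[1:,4]) if n>1 else w
E
python3 - <<'E'
from fit import *
T=shot("top");S=shot("side")
mt=imaging.masks_of(T,"roll_1");ms=imaging.masks_of(S,"roll_1")
cs=[]
for p,ml in((T,mt),(S,ms)):
    for d in ml:
        r=d["region"]; v,u=np.nonzero(r); c=p["color"][r].mean(0); print("TS"[p is S],round(d["p"],2),np.round([u.mean(),v.mean()],1),np.round(c),np.round(atz(p,(u.mean(),v.mean()),35),0), np.round(atz(p,(u.mean(),v.mean()),25),0))
for n,d in(("T",imaging.masks_of(T,"used_roll")),("S",imaging.masks_of(S,"used_roll"))): print(n,[(np.round(x["rect"])) for x in d])
a=T["color"][200:315,185:435][...,::-1];b=S["color"][170:340,170:340][...,::-1]
cv2.imwrite("pics/c1.png",cv2.resize(np.ascontiguousarray(a[:,125:]),None,fx=6,fy=5.2*6/5.2 if 0 else 5,interpolation=cv2.INTER_CUBIC)[:, :])
cv2.imwrite("pics/c2.png",cv2.resize(np.ascontiguousarray(b),None,fx=3.5,fy=3.5,interpolation=cv2.INTER_CUBIC))
E
```

```text
T 0.95 [202.5 282.9] [144. 137. 128.] [410. 192.  35.] [411. 194.  25.]
T 0.87 [261.  143.6] [165.  80.  12.] [802.  96.  35.] [805.  97.  25.]
T 0.84 [410.1 293.6] [149. 142. 132.] [ 451. -335.   35.] [ 451. -338.   25.]
T 0.63 [209.3 167.9] [164. 138.  12.] [715. 225.  35.] [718. 227.  25.]
T 0.57 [312.4 282.6] [152. 146. 136.] [447. -86.  35.] [447. -87.  25.]
S 0.84 [226.3 253.6] [182. 177. 172.] [ 445. -103.   35.] [448. -89.  25.]
S 0.81 [194.1 208. ] [175. 170. 166.] [410. 176.  35.] [412. 193.  25.]
S 0.69 [255.1 314. ] [188. 183. 179.] [ 449. -350.   35.] [ 452. -340.   25.]
S 0.69 [292.3 260.5] [203. 198. 194.] [ 600. -196.   35.] [ 605. -184.   25.]
S 0.44 [313.  201.7] [166.  98.  50.] [779.  73.  35.] [787.  89.  25.]
S 0.43 [298.3 275.2] [195. 190. 185.] [ 592. -258.   35.] [ 597. -247.   25.]
T [array([139., 262., 159., 286.]), array([297., 270., 327., 297.])]
S [array([182., 185., 198., 198.])]
```

View pics/c1.png

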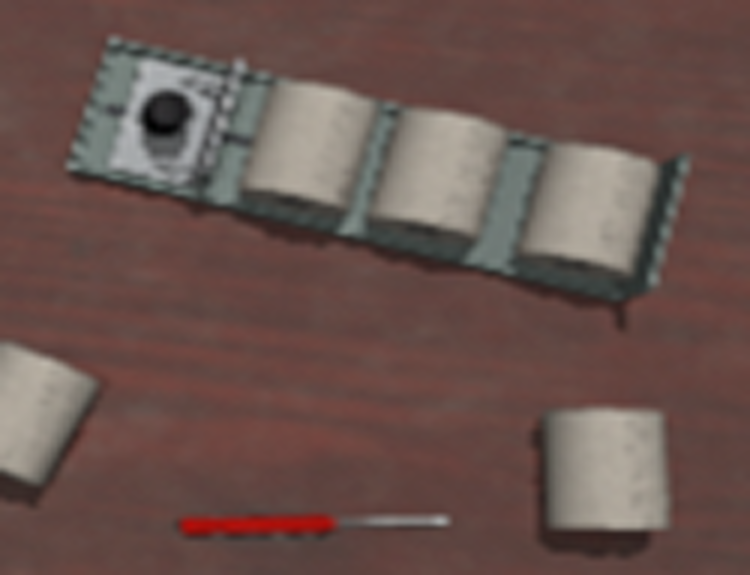

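View pics/c2.png

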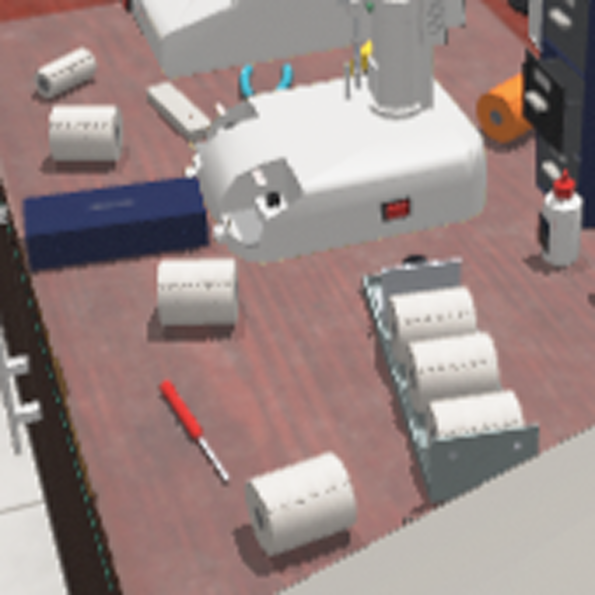

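The crops confirm that the three plain white, full-diameter rolls (top px (202,283), (312,283), (410,294)) are the loose ones. The tray row and black post are clear too. Next I'll fit cylinders to both views.

```bash
cat >> fit.py <<'E'
def fitroll(views,x0,z=None):
    # views: list of (picture, bool mask, roi bool)
    def cost(q):
        X=cyl(q[0],q[1],q[2] if z is None else z,q[3] if z is None else q[2])
        return sum(np.abs(sil(p,X)-cv2.GaussianBlur(m.astype(np.float32),(3,3),.5))[roi].sum() for p,m,roi in views)
    best=None
    for a in x0[3]:
        q0=[x0[0],x0[1],x0[2],a] if z is None else [x0[0],x0[1],a]
        sx=np.eye(len(q0))*[8,8,5,.2][:len(q0)] if z is None else np.eye(3)*[8,8,.2]
        r=minimize(cost,q0,method="Nelder-Mead",options=dict(initial_simplex=np.r_[[q0],np.array(q0)+sx],xatol=.05,fatol=.05,maxiter=500))
        if best is None or r.fun<best.fun: best=r
    return best.x,best.fun
def near(ml,p,X):
    u=proj(p,X)[0]; 
    c=[(np.hypot(*(np.array(np.nonzero(d["region"])[::-1]).mean(1)-u)),d) for d in ml]
    c=[x for x in c if x[0]<9]; return min(c,key=lambda x:x[0])[1] if c else None
def roi(rect,pad=7):
    l,t,r,b=[int(v) for v in rect]; m=np.zeros((420,560),bool); m[max(t-pad,0):b+pad,max(l-pad,0):r+pad]=1; return m
E
python3 - <<'E'
from fit import *
T=shot("top");S=shot("side")
mt=imaging.masks_of(T,"roll_1");ms=imaging.masks_of(S,"roll_1")
A=np.linspace(-1.4,1.4,5)
for X in([411,193,25],[447,-87,25],[451,-338,25]):
    v=[];w=[]
    for p,ml in((T,mt),(S,ms)):
        d=near(ml,p,X); u=proj(p,[X])[0]; rc=d["rect"] if d else [u[0]-15,u[1]-15,u[0]+15,u[1]+15]
        if d: w.append((p,d["region"],roi(rc)))
        m=white(p,rc); v.append((p,m,roi(rc)))
        print("TS"[p is S], d is not None, m.sum(), d["region"].sum() if d else 0)
    for nm,vv in(("white",v),("net",w)):
        q,f=fitroll(vv,X+[A]); print(nm,np.round(q,2),round(f,1))
    q,f=fitroll(v,X+[A],25);print("white z25",np.round(q,2),round(f,1))
# row rolls top only
for u in((362,225),(384,231),(409,237)):
    pass
for c in((361,229),(383,234),(409,241)):
    X=atz(T,c,35); print("row?",np.round(X)); 
    rc=[c[0]-11,c[1]-13,c[0]+11,c[1]+13]; m=white(T,rc,2); 
    q,f=fitroll([(T,m,roi(rc,2))],[X[0],X[1],29,A],29); print(m.sum(),np.round(q,2),round(f,1))
for p in(T,S):
    for d in imaging.masks_of(p,"stop_grip"): print(round(d["p"],2),d["rect"])
# post top
ut=(310+167/6,200+108/5); us=(170+415/3.5,170+259/3.5)
print("post",atz(T,ut,44),atz(S,us,44),tri([(T,ut),(S,us)]))
for u,z in(((328.3,208.4),12),((321.7,234),12),((424.5,231.6),55),((419.2,257),55)): print(np.round(atz(T,u,z),1))
E
```

```text
T True 403 471
S True 753 301
white [414.02 197.38  26.71  -0.45] 509.2
net [ 4.1139e+02  1.9531e+02  2.1750e+01 -3.3000e-01] 103.7
white z25 [414.95 198.87  -0.45] 509.8
T True 422 458
S True 669 414
white [ 4.5082e+02 -8.3390e+01  2.5510e+01 -3.3000e-01] 313.7
net [ 4.4792e+02 -8.6850e+01  2.3570e+01 -2.7000e-01] 107.0
white z25 [ 4.5088e+02 -8.3690e+01 -3.3000e-01] 314.0
T True 443 467
S True 1069 655
white [ 4.5189e+02 -3.3919e+02  2.8090e+01  1.2000e-01] 494.8
net [ 4.5225e+02 -3.3747e+02  2.2720e+01  5.0000e-02] 125.7
white z25 [ 4.5254e+02 -3.3690e+02  1.0000e-01] 499.2
row? [ 601. -197.   35.]
548 [ 604.44 -193.25    1.55] 110.2
row? [ 595. -255.   35.]
550 [ 593.91 -265.87    1.35] 121.2
row? [ 585. -323.   35.]
411 [ 585.86 -309.14    1.49] 123.6
0.79 [327.9, 211.9, 349.6, 235.8]
0.75 [275.8, 241.0, 302.1, 260.4]
0.26 [271.2, 245.2, 324.3, 310.4]
post [ 610.72788428 -133.44508401   44.        ] [ 614.12820737 -133.59857818   44.        ] [ 612.34489144 -133.81859846   44.07842805]
[ 649.9 -107.4   12. ]
[578.2 -97.4  12. ]
[ 610.6 -355.6   55. ]
[ 543.8 -346.3   55. ]
```

```bash
cat >> fit.py <<'E'
def gc(p,X0,a,pad=8,it=6):
    """refined mask around predicted roll by GrabCut on 4x crop -> soft mask at native res"""
    h=cv2.convexHull(proj(p,cyl(*X0,a)).astype(np.float32))[:,0]
    l,t=np.floor(h.min(0)).astype(int)-pad; r,b=np.ceil(h.max(0)).astype(int)+pad; s=4
    im=cv2.resize(np.ascontiguousarray(p["color"][t:b,l:r]),None,fx=s,fy=s,interpolation=cv2.INTER_CUBIC)
    core=sil(p,cyl(*X0,a,L=40,R=16))[t:b,l:r]; big=sil(p,cyl(*X0,a,L=72,R=32))[t:b,l:r]; mid=sil(p,cyl(*X0,a))[t:b,l:r]
    up=lambda x:cv2.resize(x,None,fx=s,fy=s,interpolation=cv2.INTER_LINEAR)>.5
    m=np.full(im.shape[:2],cv2.GC_BGD,np.uint8); m[up(big)]=cv2.GC_PR_BGD; m[up(mid)]=cv2.GC_PR_FGD; m[up(core)]=cv2.GC_FGD
    cv2.grabCut(im,m,None,np.zeros((1,65)),np.zeros((1,65)),it,cv2.GC_INIT_WITH_MASK)
    fg=((m==1)|(m==3)).astype(np.float32); out=np.zeros((420,560),np.float32); out[t:b,l:r]=cv2.resize(fg,None,fx=1/s,fy=1/s,interpolation=cv2.INTER_AREA)
    R=np.zeros((420,560),bool);R[t:b,l:r]=1
    return out,R,im,fg
def overlay(p,items,f,box,s):
    l,t,r,b=box; im=cv2.resize(np.ascontiguousarray(p["color"][t:b,l:r,::-1]),None,fx=s,fy=s,interpolation=cv2.INTER_CUBIC)
    for X in items:
        h=cv2.convexHull(proj(p,X).astype(np.float32))[:,0]; cv2.polylines(im,[np.round((h-[l,t]+.5)*s).astype(int)],True,(0,255,0),1)
    cv2.imwrite("pics/"+f,im); return im
E
cat > m1.py <<'E'
from fit import *
T=shot("top");S=shot("side")
L=[]
for X,a in(([411,195,25],-.35),([448,-87,25],-.28),([452,-338,25],.06),([607,-189,29],-.15),([597,-248,29],-.15),([587,-314,29],-.15)):
    v=[]
    for p in((T,S) if X[2]==25 else (T,)):
        m,R,im,fg=gc(p,X,a); v.append((p,m,R))
    zz=None if len(v)==2 else X[2]
    if zz is None:
        q,f=fitroll(v,X+[[a]]);print("free",np.round(q,2),round(f,1))
    for i in range(len(v)):
        q,f=fitroll([v[i]],X+[[a]],X[2]);print("  ","TS"[i],np.round(q,2),round(f,1))
    if zz is None: q,f=fitroll(v,X+[[a]],X[2]);print("  both",np.round(q,2),round(f,1))
    L.append(cyl(q[0],q[1],X[2],q[2]))
a=overlay(T,L,"o.png",(185,200,435,315),3.2);b=overlay(S,L,"o2.png",(170,170,330,340),3.2)
a=np.vstack([a[:,:400],a[:,400:]])[:600]; 
c=np.zeros((600,800,3),np.uint8);c[:,:400]=cv2.resize(a,(400,600)) if a.shape[0]<600 else a[:600]; b=cv2.resize(b,(400,int(b.shape[0]*400/b.shape[1])));c[:min(600,len(b)),400:]=b[:600];cv2.imwrite("pics/o3.png",c)
E
python3 m1.py
```

```text
free [ 4.1217e+02  1.9366e+02  2.4840e+01 -2.9000e-01] 123.0
   T [ 4.1262e+02  1.9342e+02 -3.3000e-01] 52.6
   S [ 4.1121e+02  1.9671e+02 -1.4000e-01] 48.0
  both [ 4.1222e+02  1.9358e+02 -2.9000e-01] 123.5
free [ 4.4819e+02 -8.6570e+01  2.6410e+01 -2.5000e-01] 104.8
   T [ 4.483e+02 -8.721e+01 -3.000e-01] 71.6
   S [ 4.4859e+02 -8.4710e+01 -2.3000e-01] 28.1
  both [ 4.4849e+02 -8.5490e+01 -2.6000e-01] 106.5
free [ 4.5261e+02 -3.3877e+02  2.5660e+01  8.0000e-02] 106.5
   T [ 4.5181e+02 -3.3904e+02  1.3000e-01] 58.4
   S [ 4.5321e+02 -3.3790e+02  6.0000e-02] 37.5
  both [ 4.5248e+02 -3.3813e+02  8.0000e-02] 106.5
   T [ 6.0220e+02 -1.8988e+02 -2.5000e-01] 117.5
   T [ 5.9386e+02 -2.5239e+02 -7.0000e-02] 121.4
   T [ 5.8458e+02 -3.2015e+02 -1.1000e-01] 88.7
```

View pics/o3.png

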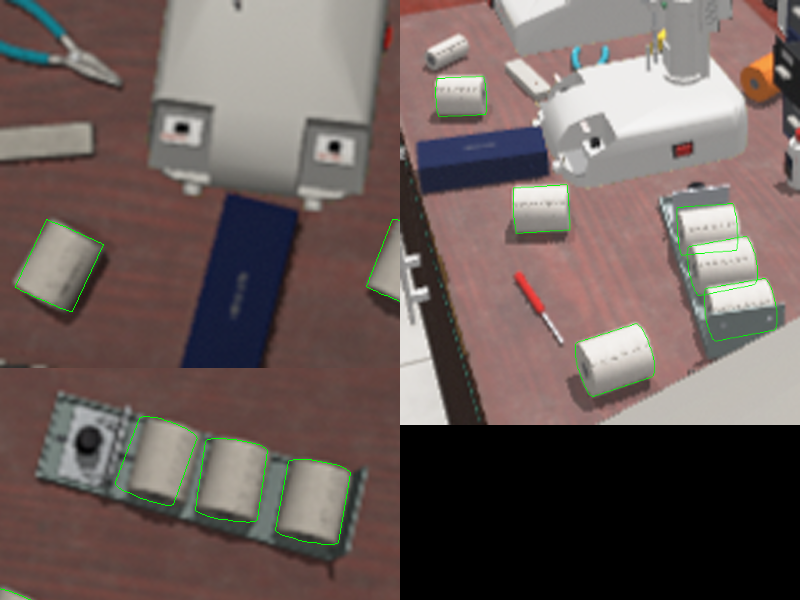

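The green outlines lie on the rolls. Loose rolls are at about (412,194), (448,-86.5) and (452.5,-338), all at z≈25, which matches the text. Closing the end stop comes first.

```bash
cat > plan.py <<'E'
import sys,json,numpy as np
from rig import status
def rows(wps):
    o=status.get_obs(); p=np.array(o["tcp_pos"]); R=np.array(o["tcp_rot"]); ph=np.degrees(np.arctan2(R[1,1],R[0,1]))
    print("now",np.round(p,1),"phi",round(ph,1),"clk",round(o["clock"],2),"F",np.round(o["force"],1),"grip",round(o["grip_width"],3),round(o["grip_force"],1))
    for x,y,z,f in wps:
        f0=np.radians(ph); M=np.array([[-np.sin(f0),np.cos(f0),0],[np.cos(f0),np.sin(f0),0],[0,0,-1]])
        d=M.T@(np.array([x,y,z])-p); w=-(f-ph); print([[round(v/1000,4) for v in d],[0,0,round(w,1)]],"rows>=",int(np.ceil(max(np.linalg.norm(d)/50,abs(w)/8.59)))); p=np.array([x,y,z]);ph=f
if __name__=="__main__": rows(json.loads(sys.argv[1]))
E
python3 plan.py "[[270,360,231,40],[400,120,231,0],[520,-120,231,-8.4],[612,-134,110,-8.4],[612,-134,14,-8.4]]"
```

```text
now [151.8 580.5 231.3] phi 75.3 clk 1.2 F [ 0.2 -0.4 -0.2] grip 0.999 0.0
[[np.float64(-0.1701), np.float64(-0.1834), np.float64(0.0003)], [0, 0, np.float64(35.3)]] rows>= 6
[[np.float64(-0.2674), np.float64(-0.0547), np.float64(0.0)], [0, 0, 40]] rows>= 6
[[np.float64(-0.24), np.float64(0.12), np.float64(0.0)], [0, 0, 8.4]] rows>= 6
[[np.float64(-0.0004), np.float64(0.0931), np.float64(0.121)], [0, 0, -0.0]] rows>= 4
[[np.float64(0.0), np.float64(0.0), np.float64(0.096)], [0, 0, -0.0]] rows>= 2
```

Request:
servo_tool:
  moves:
    - [[-0.17, -0.183, 0], [0, 0, 35]]
    - [[-0.17, -0.183, 0], [0, 0, 35]]
    - [[-0.17, -0.183, 0], [0, 0, 35]]
    - [[-0.17, -0.183, 0], [0, 0, 35]]
    - [[-0.17, -0.183, 0], [0, 0, 35]]
  claw: 0.1

```text
clock: 1.7
tcp_pos: [270.4, 358.7, 231.4]
tcp_rot: [[-0.644, 0.765, 0.001], [0.765, 0.644, 0.0], [-0.0, 0.001, -1.0]]
force: [0.7, 0.5, 1.3]
grip_width: 0.551
grip_force: 0.0
```

```bash
python3 plan.py "[[400,120,231,0],[540,-120,231,-8.4],[612,-134,110,-8.4],[612,-134,14,-8.4]]"
```

```text
now [270.4 358.7 231.4] phi 40.1 clk 1.7 F [0.7 0.5 1.3] grip 0.551 0.0
[[np.float64(-0.266), np.float64(-0.0547), np.float64(0.0004)], [0, 0, np.float64(40.1)]] rows>= 6
[[np.float64(-0.24), np.float64(0.14), np.float64(0.0)], [0, 0, 8.4]] rows>= 6
[[np.float64(-0.0033), np.float64(0.0733), np.float64(0.121)], [0, 0, -0.0]] rows>= 3
[[np.float64(0.0), np.float64(0.0), np.float64(0.096)], [0, 0, -0.0]] rows>= 2
```

Request:
servo_tool:
  moves:
    - [[-0.24, -0.05, 0], [0, 0, 40]]
    - [[-0.24, -0.05, 0], [0, 0, 40]]
    - [[-0.24, -0.05, 0], [0, 0, 40]]
    - [[-0.24, -0.05, 0], [0, 0, 40]]
    - [[-0.24, -0.05, 0], [0, 0, 40]]

```text
clock: 2.2
tcp_pos: [387.8, 143.0, 231.6]
tcp_rot: [[-0.0, 1.0, 0.001], [1.0, 0.0, 0.0], [0.0, 0.001, -1.0]]
force: [0.7, 0.6, -0.0]
grip_width: 0.552
grip_force: 0.0
```

Request:
servo_tool:
  moves:
    - [[-0.2, 0.08, 0], [0, 0, 8.5]]
    - [[-0.2, 0.08, 0], [0, 0, 8.5]]
    - [[-0.2, 0.08, 0], [0, 0, 8.5]]
    - [[-0.2, 0.08, 0], [0, 0, 8.5]]
    - [[-0.2, 0.08, 0], [0, 0, 8.5]]

```text
clock: 2.7
tcp_pos: [469.0, -58.4, 230.7]
tcp_rot: [[0.147, 0.989, -0.001], [0.989, -0.147, -0.001], [-0.001, -0.0, -1.0]]
force: [-0.2, 0.9, 0.1]
grip_width: 0.548
grip_force: 0.0
```

```bash
python3 plan.py "[[612,-134,110,-8.4],[612,-134,14,-8.4]]"
```

```text
now [469.  -58.4 230.7] phi -8.4 clk 2.7 F [-0.2  0.9  0.1] grip 0.548 0.0
[[np.float64(-0.0539), np.float64(0.1525), np.float64(0.1207)], [0, 0, np.float64(-0.0)]] rows>= 5
[[np.float64(0.0), np.float64(0.0), np.float64(0.096)], [0, 0, -0.0]] rows>= 2
```

Request:
servo_tool:
  moves:
    - [[-0.05, 0.0, 0], [0, 0, 0]]
    - [[-0.06, 0.04, 0.02], [0, 0, 0]]
    - [[-0.06, 0.08, 0.045], [0, 0, 0]]
    - [[-0.054, 0.12, 0.07], [0, 0, 0]]
    - [[-0.054, 0.152, 0.1], [0, 0, 0]]

```text
clock: 3.2
tcp_pos: [613.4, -128.8, 131.0]
tcp_rot: [[0.142, 0.99, 0.002], [0.99, -0.142, 0.0], [0.0, 0.002, -1.0]]
force: [-0.0, 0.1, 0.4]
grip_width: 0.552
grip_force: 0.0
```

Run:
```python
from h import *
import plan
plan.rows([[612,-134,14,-8.4]])
T=shot("top");S=shot("side")
save(T,"p1.png",(270,170,440,290),4.5)
o=status.get_obs();print(proj(T,[o["tcp_pos"]]))
```

```text
now [ 613.4 -128.8  131. ] phi -8.1 clk 3.2 F [-0.   0.1  0.4] grip 0.552 0.0
[[np.float64(-0.0054), np.float64(-0.0007), np.float64(0.117)], [0, 0, np.float64(0.3)]] rows>= 3
[[339.51548374 215.37492022]]
```

View pics/p1.png

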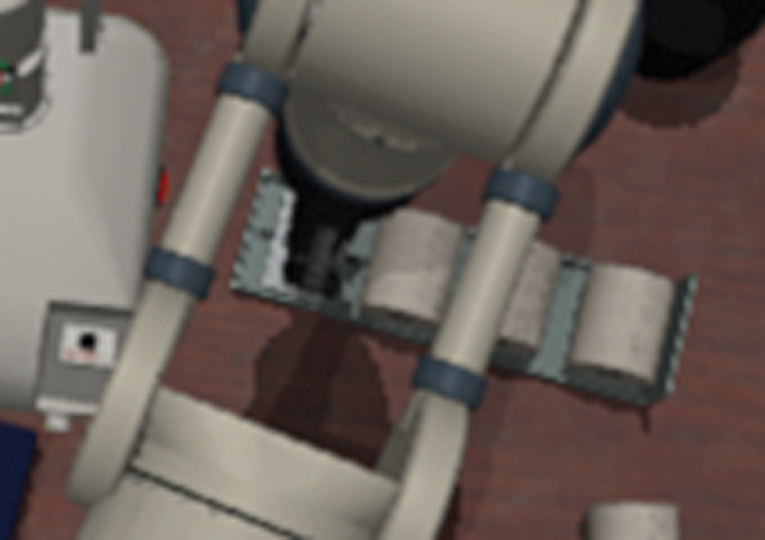

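The gripper is over the stop post and clear of the lensmeter. I'll descend around the post.

Request:
servo_tool:
  moves:
    - [[-0.005, 0, 0.03], [0, 0, 0.3]]
    - [[-0.005, 0, 0.07], [0, 0, 0.3]]
    - [[-0.005, 0, 0.1], [0, 0, 0.3]]
    - [[-0.005, 0, 0.117], [0, 0, 0.3]]
    - [[-0.005, 0, 0.117], [0, 0, 0.3]]

```text
clock: 3.8
tcp_pos: [608.8, -133.5, 12.2]
tcp_rot: [[0.147, 0.989, -0.004], [0.989, -0.147, 0.001], [0.001, -0.004, -1.0]]
force: [-0.4, -0.2, 1.0]
grip_width: 0.552
grip_force: 0.0
```

Request:
servo_tool:
  moves:
    - [[0, 0, 0], [0, 0, 0]]
    - [[0, 0, 0], [0, 0, 0]]
    - [[0, 0, 0], [0, 0, 0]]
    - [[0, 0, 0], [0, 0, 0]]
  claw: -1
  newtons: 25

```text
clock: 4.2
tcp_pos: [613.0, -134.8, 17.6]
tcp_rot: [[0.147, 0.989, 0.007], [0.989, -0.147, -0.001], [-0.0, 0.007, -1.0]]
force: [4.7, 0.1, 5.5]
grip_width: 0.219
grip_force: 27.1
```

Request:
servo_tool:
  moves:
    - [[-0.005, 0, -0.003], [0, 0, 0]]
    - [[-0.012, 0, -0.003], [0, 0, 0]]
    - [[-0.019, 0, -0.003], [0, 0, 0]]
    - [[-0.026, 0, -0.003], [0, 0, 0]]
    - [[-0.033, 0, -0.003], [0, 0, 0]]

```text
clock: 4.7
tcp_pos: [607.8, -166.4, 17.7]
tcp_rot: [[0.146, 0.989, 0.005], [0.989, -0.146, 0.001], [0.002, 0.005, -1.0]]
force: [10.3, 2.4, -6.8]
grip_width: 0.227
grip_force: 26.2
```

Request:
servo_tool:
  moves:
    - [[-0.003, 0, 0], [0, 0, 0]]
    - [[-0.006, 0, 0], [0, 0, 0]]
    - [[-0.009, 0, 0], [0, 0, 0]]
    - [[-0.011, 0, 0], [0, 0, 0]]
    - [[-0.012, 0, 0], [0, 0, 0]]

```text
clock: 5.2
tcp_pos: [606.1, -177.2, 17.6]
tcp_rot: [[0.146, 0.989, 0.005], [0.989, -0.146, 0.003], [0.003, 0.004, -1.0]]
force: [10.0, 5.9, -6.0]
grip_width: 0.224
grip_force: 26.3
```

Request:
servo_tool:
  moves:
    - [[-0.002, 0.004, 0.002], [0, 0, 0]]
    - [[-0.004, 0.004, 0.002], [0, 0, 0]]
    - [[-0.004, 0.004, 0.002], [0, 0, 0]]

```text
clock: 5.5
tcp_pos: [606.3, -177.5, 17.4]
tcp_rot: [[0.144, 0.99, -0.003], [0.989, -0.144, 0.01], [0.009, -0.005, -1.0]]
force: [-8.8, 20.6, 12.4]
grip_width: 0.222
grip_force: 28.2
```

Request:
servo_tool:
  moves:
    - [[-0.001, 0, 0], [0, 0, 0]]
    - [[-0.002, 0, 0], [0, 0, 0]]
    - [[-0.002, 0, 0], [0, 0, 0]]

```text
clock: 5.8
tcp_pos: [606.3, -177.5, 17.4]
tcp_rot: [[0.143, 0.99, -0.003], [0.99, -0.143, 0.013], [0.012, -0.005, -1.0]]
force: [-8.5, 25.6, 13.9]
grip_width: 0.226
grip_force: 28.2
```

Request:
servo_tool:
  moves:
    - [[-0.001, 0, 0], [0, 0, 0]]
    - [[-0.002, 0, 0], [0, 0, 0]]
    - [[-0.002, 0, 0], [0, 0, 0]]

```text
clock: 6.1
tcp_pos: [606.2, -178.1, 17.3]
tcp_rot: [[0.142, 0.99, -0.003], [0.99, -0.142, 0.015], [0.014, -0.005, -1.0]]
force: [-7.7, 29.1, 14.0]
grip_width: 0.222
grip_force: 28.3
```

Run:
```python
from h import *
T=shot("top");S=shot("side")
a=cv2.resize(np.ascontiguousarray(S["color"][225:325,260:340,::-1]),None,fx=5,fy=5,interpolation=cv2.INTER_CUBIC)
b=cv2.resize(np.ascontiguousarray(T["color"][195:275,320:430,::-1]),None,fx=3.6,fy=3.6,interpolation=cv2.INTER_CUBIC)
c=np.zeros((500,800,3),np.uint8);c[:500,:400]=a;c[:b.shape[0],404:404+b.shape[1]]=b[:,:396];cv2.imwrite("pics/p2.png",c)
```

```text
(no output)
```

View pics/p2.png

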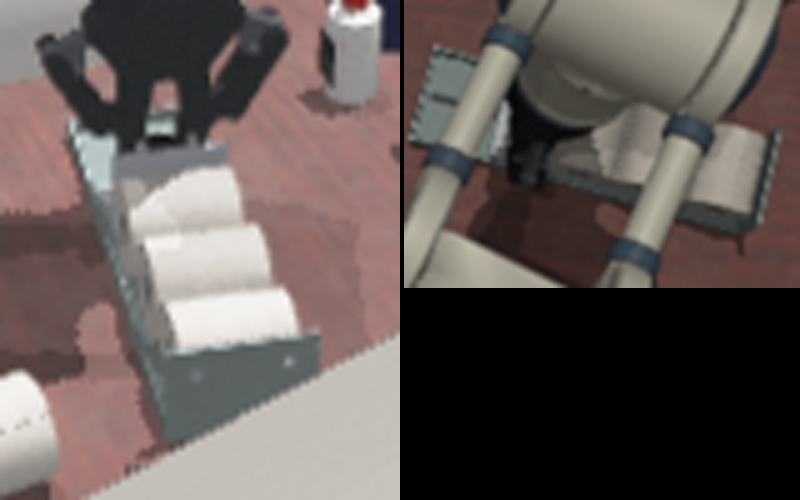

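Request:
servo_tool:
  moves:
    - [[0.004, 0, 0], [0, 0, 0]]
    - [[0.007, -0.002, 0], [0, 0, 0]]
    - [[0.007, -0.002, 0], [0, 0, 0]]

```text
clock: 6.5
tcp_pos: [606.2, -177.7, 17.3]
tcp_rot: [[0.145, 0.989, 0.001], [0.989, -0.145, 0.003], [0.003, 0.001, -1.0]]
force: [-1.6, 9.0, 7.9]
grip_width: 0.221
grip_force: 27.6
```

Request:
servo_tool:
  moves:
    - [[0, 0, 0], [0, 0, 0]]
    - [[0, 0, -0.01], [0, 0, 0]]
    - [[0, 0, -0.04], [0, 0, 0]]
    - [[0, 0, -0.085], [0, 0, 0]]
    - [[0, 0, -0.13], [0, 0, 0]]
  claw: 0.1

```text
clock: 7.0
tcp_pos: [604.9, -180.6, 146.5]
tcp_rot: [[0.148, 0.989, -0.002], [0.989, -0.148, 0.0], [-0.0, -0.002, -1.0]]
force: [0.8, -0.4, 0.0]
grip_width: 0.55
grip_force: 0.0
```

```bash
python3 plan.py "[[448.4,-86.3,150,-15.7],[448.4,-86.3,12,-15.7]]"
```

```text
now [ 604.9 -180.6  146.5] phi -8.5 clk 7.0 F [ 0.8 -0.4  0. ] grip 0.55 0.0
[[np.float64(0.0701), np.float64(-0.1687), np.float64(-0.0035)], [0, 0, np.float64(7.2)]] rows>= 4
[[np.float64(0.0), np.float64(0.0), np.float64(0.138)], [0, 0, -0.0]] rows>= 3
```

Request:
servo_tool:
  moves:
    - [[0.018, -0.042, -0.003], [0, 0, 7.2]]
    - [[0.036, -0.084, -0.003], [0, 0, 7.2]]
    - [[0.054, -0.126, -0.003], [0, 0, 7.2]]
    - [[0.07, -0.168, -0.003], [0, 0, 7.2]]
    - [[0.07, -0.168, -0.003], [0, 0, 7.2]]
  claw: 1

```text
clock: 7.5
tcp_pos: [446.0, -84.5, 148.6]
tcp_rot: [[0.269, 0.963, -0.001], [0.963, -0.269, 0.0], [-0.0, -0.001, -1.0]]
force: [1.8, -0.1, 1.1]
grip_width: 1.0
grip_force: 0.0
```

```bash
cat > m2.py <<'E'
from fit import *
import plan
plan.rows([[448.4,-86.3,9,-15.7]])
T=shot("top");S=shot("side")
o=np.array([580.6,-349.8]);a0=-.147
for k,c in((1,25),(2,75),(3,125)):
    ey=np.array([-np.sin(a0),np.cos(a0)]); X=list(o+ey*c)+[29.]
    v=[]
    for p in(T,):
        m,R,im,fg=gc(p,X,a0); v.append((p,m,R))
    q,f=fitroll(v,X+[[a0]],29);print(k,np.round(X,1),"fit",np.round(q,2),round(f,1))
ex=np.array([np.cos(a0),np.sin(a0)])
L=[cyl(*(o+ey*c),29,a0) for c in(25,75,125)]
tr=lambda pts:np.array([[*(o+ex*x+ey*y),z] for x,y,z in pts])
L+=[tr([(-37,-3,55),(37,-3,55),(37,0,55),(-37,0,55)]),tr([(-37,250,12),(37,250,12),(37,253,12),(-37,253,12)]),tr([(-31,150,56),(31,150,56),(31,153,56),(-31,153,56)])]
a=overlay(T,L,"x.png",(315,200,430,265),5.2);b=overlay(S,L,"x2.png",(265,235,330,320),5)
c=np.zeros((600,800,3),np.uint8);c[:a.shape[0],:a.shape[1]]=a;b=cv2.resize(b,None,fx=.6,fy=.6);c[340:340+b.shape[0],:b.shape[1]]=b
T2=cv2.resize(np.ascontiguousarray(T["color"][200:265,315:430,::-1]),None,fx=4,fy=4,interpolation=cv2.INTER_CUBIC);c[340:600,300:760]=T2;cv2.imwrite("pics/p3.png",c)
E
python3 m2.py
```

```text
now [446.  -84.5 148.6] phi -15.6 clk 7.5 F [ 1.8 -0.1  1.1] grip 1.0 0.0
[[np.float64(-0.001), np.float64(0.0028), np.float64(0.1396)], [0, 0, np.float64(0.1)]] rows>= 3
1 [ 584.3 -325.1   29. ] fit [ 5.8565e+02 -3.2117e+02 -1.8000e-01] 89.6
2 [ 591.6 -275.6   29. ] fit [ 5.9163e+02 -2.7529e+02  3.0000e-02] 139.2
3 [ 598.9 -226.1   29. ] fit [ 5.9847e+02 -2.2815e+02  2.0000e-02] 103.0
```

View pics/p3.png

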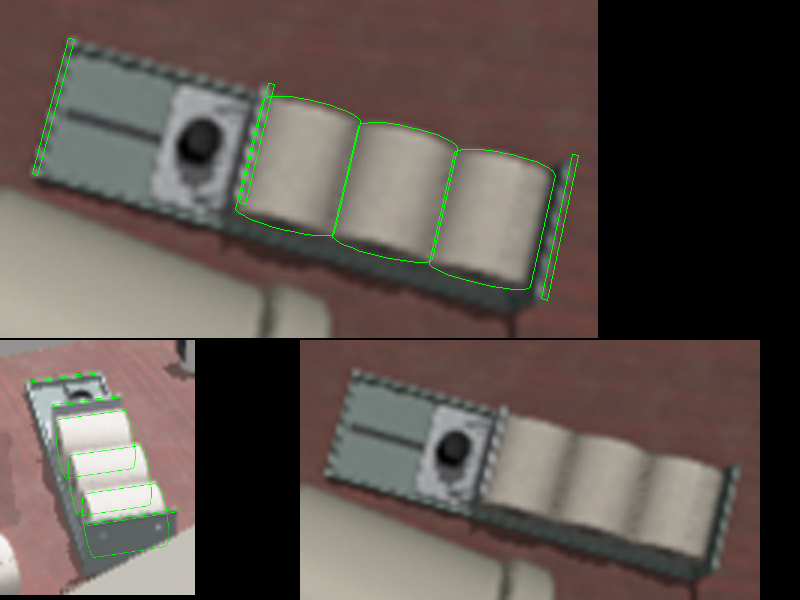

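Picture: the three rolls now lie side by side without gaps, and the stop plate touches the third. The model overlay matches to about 1 px. Next I'll refine the tray pose in both views by edge matching, then go down on roll_2.

```bash
cat > edge.py <<'E'
from fit import *
def segs(o,a):
    ex=np.array([np.cos(a),np.sin(a)]);ey=np.array([-np.sin(a),np.cos(a)])
    W=lambda P:np.array([[*(np.array(o)+ex*x+ey*y),z] for x,y,z in P])
    t=np.linspace(0,1,60)[:,None]
    ln=lambda A,B:W(np.array(A)*(1-t)+np.array(B)*t)
    return W,ln
def model(p,o,a,name):
    W,ln=segs(o,a); L=[]
    if name=="T":
        L+=[ln((37,-3,55),(-37,-3,55)),ln((-29,0,54),(29,0,54))] if 0 else [ln((37,-3,55),(-37,-3,55))]
        L+=[ln((37,160,12),(37,250,12)),ln((-37,160,12),(-37,250,12)),ln((-31,153,56),(31,153,56))]
        for c in(25,75,125):
            L+=[ln((29,c-18,29+17),(29,c+18,29+17))[:0]]
            th=np.linspace(.3,np.pi-.3,50); L+=[W([(s,c+25*np.cos(q),29+25*np.sin(q)) for q in th]) for s in(29,-29)]
        L+=[ln((-24,c,40),(24,c,40)) for c in(50,100)]
    else:
        L+=[ln((37,-3,55),(-37,-3,55)),ln((-37,-3,55),(-37,-3,5)),ln((31,153,56),(-31,153,56)),ln((-37,30,12),(-37,250,12))]
        for c in(25,75,125):
            th=np.linspace(np.pi/2-.2,np.pi-.5,50) ; L+=[W([(s,c+25*np.cos(q),29+25*np.sin(q)) for q in np.linspace(.8,np.pi-.8,50)]) for s in(29,-29)]
            L+=[ln((-29,c+10.6,51.6),(29,c+10.6,51.6))]
    return [proj(p,x) for x in L]
def efit(p,o,a,name,d=8):
    box=np.array(cv2.boundingRect(np.vstack(model(p,o,a,name)).astype(np.float32)))+[-14,-14,28,28]; l,t=box[:2];s=4
    g=cv2.cvtColor(np.ascontiguousarray(p["color"][t:t+box[3],l:l+box[2]]),cv2.COLOR_RGB2GRAY)
    g=cv2.GaussianBlur(cv2.resize(g,None,fx=s,fy=s,interpolation=cv2.INTER_CUBIC).astype(np.float32),(0,0),3)
    gx,gy=cv2.Sobel(g,cv2.CV_32F,1,0),cv2.Sobel(g,cv2.CV_32F,0,1)
    def sc(q):
        tot=0;n=0
        for P in model(p,q[:2],q[2],name):
            u=((P-[l,t]+.5)*s-.5).astype(np.float32); tg=np.gradient(u,axis=0); nn=np.c_[-tg[:,1],tg[:,0]]/np.linalg.norm(tg,axis=1)[:,None]
            X=cv2.remap(gx,u[:,:1],u[:,1:],cv2.INTER_LINEAR)[:,0];Y=cv2.remap(gy,u[:,:1],u[:,1:],cv2.INTER_LINEAR)[:,0]
            v=X*nn[:,0]+Y*nn[:,1]; tot+=np.sqrt(abs(v)+1).mean();n+=1
        return -tot/n
    best=min(((sc((o[0]+dx,o[1]+dy,a+da)),dx,dy,da) for dx in range(-d,d+1,2) for dy in range(-d,d+1,2) for da in(-.02,-.01,0,.01,.02)))
    q0=np.array([o[0]+best[1],o[1]+best[2],a+best[3]])
    r=minimize(sc,q0,method="Nelder-Mead",options=dict(initial_simplex=q0+np.r_[[[0,0,0]],np.diag([2,2,.01])],xatol=.02,fatol=1e-4))
    return r.x,r.fun
if __name__=="__main__":
    T=shot("top");S=shot("side")
    for n,p in(("T",T),("S",S)):
        q,f=efit(p,(580.6,-347.5),-.147,n); print(n,np.round(q,3),round(f,2))
    import plan; plan.rows([[448.4,-86.3,9,-15.7]])
E
python3 edge.py
```

```text
Traceback (most recent call last):
  File "edge.py", line 42, in <module>
    q,f=efit(p,(580.6,-347.5),-.147,n); print(n,np.round(q,3),round(f,2))
        ~~~~^^^^^^^^^^^^^^^^^^^^^^^^^^
  File "edge.py", line 35, in efit
    best=min(((sc((o[0]+dx,o[1]+dy,a+da)),dx,dy,da) for dx in range(-d,d+1,2) for dy in range(-d,d+1,2) for da in(-.02,-.01,0,.01,.02)))
  File "edge.py", line 35, in <genexpr>
    best=min(((sc((o[0]+dx,o[1]+dy,a+da)),dx,dy,da) for dx in range(-d,d+1,2) for dy in range(-d,d+1,2) for da in(-.02,-.01,0,.01,.02)))
               ~~^^^^^^^^^^^^^^^^^^^^^^^^
  File "edge.py", line 31, in sc
    u=((P-[l,t]+.5)*s-.5).astype(np.float32); tg=np.gradient(u,axis=0); nn=np.c_[-tg[:,1],tg[:,0]]/np.linalg.norm(tg,axis=1)[:,None]
                                                 ~~~~~~~~~~~^^^^^^^^^^
ValueError: Shape of array too small to calculate a numerical gradient, at least (edge_order + 1) elements are required.
```

Request:
servo_tool:
  moves:
    - [[-0.001, 0.002, 0.04], [0, 0, 0]]
    - [[-0.001, 0.002, 0.08], [0, 0, 0]]
    - [[-0.001, 0.002, 0.12], [0, 0, 0]]
    - [[-0.001, 0.002, 0.14], [0, 0, 0]]
    - [[-0.001, 0.002, 0.14], [0, 0, 0]]

```text
clock: 8.2
tcp_pos: [449.7, -87.7, 4.3]
tcp_rot: [[0.271, 0.963, -0.008], [0.963, -0.271, 0.002], [-0.0, -0.008, -1.0]]
force: [0.2, -0.1, 0.1]
grip_width: 1.001
grip_force: 0.0
```

Request:
servo_tool:
  moves:
    - [[0, 0, 0], [0, 0, 0]]
    - [[0, 0, 0], [0, 0, 0]]
    - [[0, 0, 0], [0, 0, 0]]
    - [[0, 0, 0], [0, 0, 0]]
  claw: -1
  newtons: 25

```text
clock: 8.6
tcp_pos: [453.2, -88.3, 10.5]
tcp_rot: [[0.27, 0.963, 0.004], [0.963, -0.27, -0.001], [-0.0, 0.004, -1.0]]
force: [1.0, -0.2, 4.2]
grip_width: 0.674
grip_force: 27.8
```

```bash
sed -i '/29+17))\[:0\]/d' edge.py; sed -i 's/^    import plan.*/    import plan; plan.rows([[448.4,-86.3,190,-8.4]])/' edge.py; python3 edge.py; python3 plan.py "[]"
```

```text
T [ 5.78753e+02 -3.42704e+02 -1.61000e-01] -6.28
S [ 5.79612e+02 -3.46594e+02 -1.51000e-01] -7.66
now [453.2 -88.3  10.5] phi -15.7 clk 8.7 F [ 1.9 -0.8  6.3] grip 0.678 27.9
[[np.float64(0.0006), np.float64(-0.0051), np.float64(-0.1795)], [0, 0, np.float64(-7.3)]] rows>= 4
now [453.2 -88.3  10.5] phi -15.7 clk 8.7 F [ 1.9 -0.8  6.3] grip 0.678 27.9
```

Request:
servo_tool:
  moves:
    - [[0, 0, -0.02], [0, 0, 0]]
    - [[0, 0, -0.06], [0, 0, 0]]
    - [[0, 0, -0.11], [0, 0, 0]]
    - [[0, 0, -0.16], [0, 0, 0]]
    - [[0, 0, -0.18], [0, 0, 0]]

```text
clock: 9.2
tcp_pos: [452.8, -87.9, 194.4]
tcp_rot: [[0.27, 0.963, 0.008], [0.963, -0.27, -0.002], [0.0, 0.008, -1.0]]
force: [1.1, 0.0, -0.7]
grip_width: 0.676
grip_force: 27.5
```

```bash
python3 edge.py; python3 plan.py "[]"
```

```text
T [ 5.7972e+02 -3.4278e+02 -1.4200e-01] -6.02
S [ 5.79640e+02 -3.46808e+02 -1.50000e-01] -7.65
now [453.  -88.  192.8] phi -15.6 clk 9.3 F [-0.7  0.4 -0.9] grip 0.676 27.5
[[np.float64(0.0004), np.float64(-0.0049), np.float64(0.0028)], [0, 0, np.float64(-7.2)]] rows>= 1
now [453.  -88.  192.8] phi -15.6 clk 9.3 F [-0.7  0.4 -0.9] grip 0.676 27.5
```

```bash
python3 plan.py "[[587.7,-296,130,-8.5],[587.7,-296,62,-8.5]]"
```

```text
now [453.  -88.  192.8] phi -15.6 clk 9.3 F [-0.7  0.4 -0.9] grip 0.676 27.5
[[np.float64(-0.1639), np.float64(0.1858), np.float64(0.0628)], [0, 0, np.float64(-7.1)]] rows>= 6
[[np.float64(0.0), np.float64(0.0), np.float64(0.068)], [0, 0, -0.0]] rows>= 2
```

Request:
servo_tool:
  moves:
    - [[-0.03, 0.034, 0], [0, 0, -7.1]]
    - [[-0.062, 0.07, 0.01], [0, 0, -7.1]]
    - [[-0.094, 0.106, 0.02], [0, 0, -7.1]]
    - [[-0.126, 0.142, 0.03], [0, 0, -7.1]]
    - [[-0.15, 0.17, 0.04], [0, 0, -7.1]]

```text
clock: 9.8
tcp_pos: [574.6, -279.9, 144.4]
tcp_rot: [[0.15, 0.989, -0.004], [0.989, -0.15, 0.002], [0.001, -0.004, -1.0]]
force: [0.4, -0.1, -1.1]
grip_width: 0.677
grip_force: 27.6
```

Request:
servo_tool:
  moves:
    - [[0, 0, 0.005], [0, 0, 0]]
    - [[0, 0, 0.005], [0, 0, 0]]
    - [[0, 0, 0.005], [0, 0, 0]]

```text
clock: 10.1
tcp_pos: [574.1, -277.1, 142.2]
tcp_rot: [[0.148, 0.989, -0.002], [0.989, -0.148, 0.001], [0.001, -0.002, -1.0]]
force: [-0.1, -0.4, -0.5]
grip_width: 0.676
grip_force: 27.7
```

```bash
python3 plan.py "[[587.7,-296,85,-8.5],[587.7,-296,62,-8.5]]"
```

```text
now [ 574.1 -277.1  142.2] phi -8.5 clk 10.1 F [-0.1 -0.4 -0.5] grip 0.676 27.7
[[np.float64(-0.0167), np.float64(0.0163), np.float64(0.0572)], [0, 0, np.float64(-0.0)]] rows>= 2
[[np.float64(0.0), np.float64(0.0), np.float64(0.023)], [0, 0, -0.0]] rows>= 1
```

Request:
servo_tool:
  moves:
    - [[-0.008, 0.008, 0.02], [0, 0, 0]]
    - [[-0.017, 0.016, 0.04], [0, 0, 0]]
    - [[-0.017, 0.016, 0.057], [0, 0, 0]]
    - [[-0.017, 0.016, 0.06], [0, 0, 0]]
    - [[-0.017, 0.016, 0.06], [0, 0, 0]]

```text
clock: 10.6
tcp_pos: [587.5, -296.1, 83.1]
tcp_rot: [[0.148, 0.989, -0.001], [0.989, -0.148, 0.001], [0.001, -0.001, -1.0]]
force: [0.2, -0.2, -1.2]
grip_width: 0.677
grip_force: 27.8
```

Request:
servo_tool:
  moves:
    - [[0, 0, 0.005], [0, 0, 0]]
    - [[0, 0, 0.01], [0, 0, 0]]
    - [[0, 0, 0.013], [0, 0, 0]]
    - [[0, 0, 0.014], [0, 0, 0]]

```text
clock: 11.0
tcp_pos: [587.9, -297.1, 68.9]
tcp_rot: [[0.149, 0.989, -0.0], [0.989, -0.149, 0.0], [0.0, -0.0, -1.0]]
force: [-1.0, 0.1, -1.4]
grip_width: 0.677
grip_force: 27.8
```

```bash
python3 plan.py "[[587.7,-296,57.8,-8.5]]"
```

```text
now [ 587.9 -297.1   68.9] phi -8.6 clk 11.0 F [-1.   0.1 -1.4] grip 0.677 27.8
[[np.float64(0.001), np.float64(-0.0003), np.float64(0.0111)], [0, 0, np.float64(-0.1)]] rows>= 1
```

Above the hollow; lowering in small steps while watching the force.

Request:
servo_tool:
  moves:
    - [[0.001, 0, 0.003], [0, 0, 0]]
    - [[0.001, 0, 0.006], [0, 0, 0]]
    - [[0.001, 0, 0.006], [0, 0, 0]]

```text
clock: 11.3
tcp_pos: [587.9, -296.0, 62.6]
tcp_rot: [[0.149, 0.989, -0.001], [0.989, -0.149, 0.0], [0.0, -0.001, -1.0]]
force: [-0.7, -0.5, -1.2]
grip_width: 0.674
grip_force: 27.8
```

Request:
servo_tool:
  moves:
    - [[0, 0, 0.002], [0, 0, 0]]
    - [[0, 0, 0.003], [0, 0, 0]]
    - [[0, 0, 0.003], [0, 0, 0]]

```text
clock: 11.6
tcp_pos: [588.1, -296.2, 60.1]
tcp_rot: [[0.149, 0.989, -0.0], [0.989, -0.149, 0.0], [0.0, -0.0, -1.0]]
force: [-0.1, 0.6, -1.1]
grip_width: 0.674
grip_force: 27.8
```

Request:
servo_tool:
  moves:
    - [[0, 0, 0.001], [0, 0, 0]]
    - [[0, 0, 0.002], [0, 0, 0]]
    - [[0, 0, 0.002], [0, 0, 0]]

```text
clock: 11.9
tcp_pos: [588.4, -296.5, 59.3]
tcp_rot: [[0.149, 0.989, 0.001], [0.989, -0.149, -0.001], [-0.001, 0.001, -1.0]]
force: [-1.1, -0.2, 3.8]
grip_width: 0.678
grip_force: 28.1
```

Request:
servo_tool:
  moves:
    - [[0, 0, 0.001], [0, 0, 0]]
    - [[0, 0, 0.0015], [0, 0, 0]]
    - [[0, 0, 0.0015], [0, 0, 0]]

```text
clock: 12.2
tcp_pos: [588.6, -296.8, 59.1]
tcp_rot: [[0.149, 0.989, 0.002], [0.989, -0.149, -0.002], [-0.001, 0.002, -1.0]]
force: [-2.7, -0.2, 8.4]
grip_width: 0.679
grip_force: 28.8
```

Request:
servo_tool:
  moves:
    - [[0, 0, -0.002], [0, 0, 0]]
    - [[0, 0, -0.002], [0, 0, 0]]

```text
clock: 12.4
tcp_pos: [588.4, -296.4, 59.4]
tcp_rot: [[0.149, 0.989, 0.001], [0.989, -0.149, -0.001], [-0.0, 0.001, -1.0]]
force: [-1.3, -0.9, 4.2]
grip_width: 0.676
grip_force: 28.3
```

Request:
servo_tool:
  moves:
    - [[0, 0, 0], [0, 0, 0]]
    - [[0, 0, 0], [0, 0, 0]]
    - [[0, 0, 0], [0, 0, 0]]
    - [[0, 0, -0.03], [0, 0, 0]]
    - [[0, 0, -0.08], [0, 0, 0]]
  claw: 1

```text
clock: 12.9
tcp_pos: [586.0, -294.9, 133.7]
tcp_rot: [[0.149, 0.989, -0.009], [0.989, -0.149, 0.005], [0.004, -0.01, -1.0]]
force: [1.2, -0.7, 0.9]
grip_width: 0.998
grip_force: 0.0
```

Request:
servo_tool:
  moves:
    - [[0, -0.03, -0.03], [0, 0, 0]]
    - [[0.01, -0.08, -0.03], [0, 0, 0]]
    - [[0.02, -0.12, -0.03], [0, 0, 0]]
    - [[0, -0.12, -0.03], [0, 0, 0]]
    - [[0, -0.12, -0.03], [0, 0, 0]]

```text
clock: 13.4
tcp_pos: [468.0, -279.1, 168.6]
tcp_rot: [[0.15, 0.989, -0.0], [0.989, -0.15, -0.001], [-0.001, 0.0, -1.0]]
force: [-0.7, -0.2, 0.5]
grip_width: 0.998
grip_force: 0.0
```

```bash
cat > m3.py <<'E'
from fit import *
import plan,sys,json
plan.rows(json.loads(sys.argv[1]))
T=shot("top");S=shot("side")
o=np.array([580.3,-345.5]);a0=-.149;ex=np.array([np.cos(a0),np.sin(a0)]);ey=np.array([-ex[1],ex[0]])
L=[cyl(*(o+ey*c),z+4,a0) for c,z in json.loads(sys.argv[3])]
a=overlay(T,L,"x.png",(345,205,430,260),5);b=overlay(S,L,"x2.png",(265,225,330,310),5)
A=overlay(T,[],"x.png",(345,205,430,260),5);B=overlay(S,[],"x2.png",(265,225,330,310),5)
c=np.zeros((600,800,3),np.uint8)
c[:275,:425]=a;c[280:555,:425]=A
b=cv2.resize(b,None,fx=.68,fy=.68);B=cv2.resize(B,None,fx=.68,fy=.68)
c[:b.shape[0],430:430+b.shape[1]]=b;c[300:300+b.shape[0],430:430+b.shape[1]]=B;cv2.imwrite("pics/"+sys.argv[2],c)
E
python3 m3.py "[[411.8,194.5,150,-17]]" p4.png "[[25,25],[75,25],[125,25],[50,68.3]]"
```

```text
now [ 468.  -279.1  168.6] phi -8.7 clk 13.4 F [-0.7 -0.2  0.5] grip 0.998 0.0
[[np.float64(0.4597), np.float64(-0.1269), np.float64(0.0186)], [0, 0, np.float64(8.3)]] rows>= 10
```

View pics/p4.png

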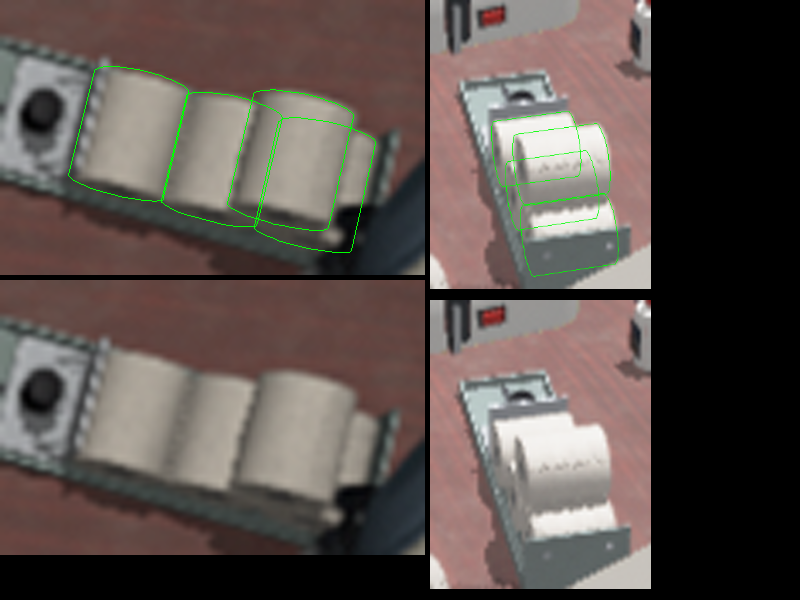

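Picture: the first roll rests in the hollow by the fixed wall and its ends line up with the row. Before fetching the roll at (452,-338), I'll check how close the big machine on the right stands.

Run:
```python
from h import *
import plan
T=shot("top");S=shot("side")
c,d1=ray(T,(705/1.4,75/1.4));_,d2=ray(T,(640/1.4,480/1.4)); n=np.cross(d1,d2)
for u in((310/1.4,490/1.4),(360/1.4,470/1.4),(430/1.4,430/1.4),(500/1.4,395/1.4),(590/1.4,345/1.4)):
    o,d=ray(S,u); t=n@(c-o)/(n@d); print(np.round(o+t*d))
plan.rows([[452.5,-338.1,150,4.6],[452.5,-338.1,10.5,4.6]])
```

```text
[ 349. -449.   61.]
[ 423. -452.   76.]
[ 532. -449.  114.]
[ 643. -449.  146.]
[ 792. -447.  196.]
now [ 470.3 -278.2  168.9] phi -8.5 clk 13.6 F [-0.1  0.1 -0.3] grip 1.001 0.0
[[np.float64(-0.0618), np.float64(-0.0087), np.float64(0.0189)], [0, 0, np.float64(-13.1)]] rows>= 2
[[np.float64(0.0), np.float64(0.0), np.float64(0.1395)], [0, 0, -0.0]] rows>= 3
```

Request:
servo_tool:
  moves:
    - [[-0.03, -0.004, 0.01], [0, 0, -7]]
    - [[-0.062, -0.009, 0.02], [0, 0, -13.1]]
    - [[-0.062, -0.009, 0.04], [0, 0, -13.1]]
    - [[-0.062, -0.009, 0.08], [0, 0, -13.1]]
    - [[-0.062, -0.009, 0.1], [0, 0, -13.1]]

```text
clock: 14.1
tcp_pos: [451.1, -337.6, 65.1]
tcp_rot: [[-0.079, 0.997, -0.003], [0.997, 0.079, 0.003], [0.003, -0.003, -1.0]]
force: [0.3, 0.7, -1.0]
grip_width: 0.998
grip_force: 0.0
```

Request:
servo_tool:
  moves:
    - [[0, 0, 0], [0, 0, 0]]
    - [[0, 0, 0], [0, 0, 0]]

```text
clock: 14.3
tcp_pos: [452.0, -338.2, 69.1]
tcp_rot: [[-0.08, 0.997, -0.0], [0.997, 0.08, 0.0], [0.0, -0.0, -1.0]]
force: [0.5, -0.0, 0.2]
grip_width: 1.001
grip_force: 0.0
```

```bash
python3 plan.py "[[452.5,-338.1,10.5,4.6]]"
```

```text
now [ 452.  -338.2   69.1] phi 4.6 clk 14.3 F [ 0.5 -0.   0.2] grip 1.001 0.0
[[np.float64(0.0001), np.float64(0.0005), np.float64(0.0586)], [0, 0, np.float64(-0.0)]] rows>= 2
```

Request:
servo_tool:
  moves:
    - [[0, 0, 0.02], [0, 0, 0]]
    - [[0, 0, 0.04], [0, 0, 0]]
    - [[0, 0, 0.055], [0, 0, 0]]
    - [[0, 0, 0.0585], [0, 0, 0]]
    - [[0, 0, 0.0585], [0, 0, 0]]

```text
clock: 14.8
tcp_pos: [451.7, -338.4, 10.7]
tcp_rot: [[-0.079, 0.997, 0.0], [0.997, 0.079, -0.0], [-0.0, 0.0, -1.0]]
force: [0.2, 0.2, -0.1]
grip_width: 0.996
grip_force: 0.0
```

Request:
servo_tool:
  moves:
    - [[0, 0, 0], [0, 0, 0]]
    - [[0, 0, 0], [0, 0, 0]]
    - [[0, 0, 0], [0, 0, 0]]
    - [[0, 0, 0], [0, 0, 0]]
    - [[0, 0, 0], [0, 0, 0]]
  claw: -1

```text
clock: 15.3
tcp_pos: [452.1, -338.9, 11.9]
tcp_rot: [[-0.079, 0.997, 0.002], [0.997, 0.079, -0.002], [-0.002, 0.002, -1.0]]
force: [-0.6, 0.0, 6.4]
grip_width: 0.678
grip_force: 27.1
```

Request:
servo_tool:
  moves:
    - [[0, 0, -0.02], [0, 0, 0]]
    - [[0, 0, -0.06], [0, 0, 0]]
    - [[0, 0, -0.1], [0, 0, 0]]
    - [[0, 0, -0.14], [0, 0, 0]]
    - [[0, 0, -0.14], [0, 0, 0]]

```text
clock: 15.8
tcp_pos: [453.5, -340.1, 157.8]
tcp_rot: [[-0.079, 0.997, 0.009], [0.997, 0.079, -0.007], [-0.008, 0.008, -1.0]]
force: [0.5, -0.3, 0.4]
grip_width: 0.679
grip_force: 27.2
```

```bash
python3 plan.py "[[595.8,-247,140,-8.5],[595.8,-247,64,-8.5]]"
```

```text
now [ 453.5 -340.1  157.8] phi 4.5 clk 15.8 F [ 0.5 -0.3  0.4] grip 0.679 27.2
[[np.float64(0.0815), np.float64(0.1493), np.float64(0.0178)], [0, 0, np.float64(13.0)]] rows>= 4
[[np.float64(0.0), np.float64(0.0), np.float64(0.076)], [0, 0, -0.0]] rows>= 2
```

Request:
servo_tool:
  moves:
    - [[0.02, 0.037, 0], [0, 0, 8]]
    - [[0.04, 0.074, 0], [0, 0, 13]]
    - [[0.06, 0.11, 0], [0, 0, 13]]
    - [[0.08, 0.148, 0.01], [0, 0, 13]]
    - [[0.08, 0.148, 0.01], [0, 0, 13]]

```text
clock: 16.3
tcp_pos: [595.0, -242.7, 136.3]
tcp_rot: [[0.142, 0.99, -0.003], [0.99, -0.142, 0.004], [0.003, -0.004, -1.0]]
force: [-1.4, 0.8, -1.6]
grip_width: 0.678
grip_force: 27.4
```

Request:
servo_tool:
  moves:
    - [[0, 0, 0], [0, 0, 0]]
    - [[0, 0, 0], [0, 0, 0]]

```text
clock: 16.5
tcp_pos: [591.9, -247.4, 139.9]
tcp_rot: [[0.148, 0.989, -0.001], [0.989, -0.148, -0.0], [-0.0, -0.001, -1.0]]
force: [0.6, -0.4, -0.2]
grip_width: 0.68
grip_force: 27.4
```

```bash
python3 plan.py "[[595.8,-247,75,-8.6]]"
```

```text
now [ 591.9 -247.4  139.9] phi -8.5 clk 16.5 F [ 0.6 -0.4 -0.2] grip 0.68 27.4
[[np.float64(0.0009), np.float64(0.0038), np.float64(0.0649)], [0, 0, np.float64(0.1)]] rows>= 2
```

Request:
servo_tool:
  moves:
    - [[0.002, 0.004, 0.02], [0, 0, 0]]
    - [[0.002, 0.004, 0.04], [0, 0, 0]]
    - [[0.002, 0.004, 0.06], [0, 0, 0]]
    - [[0.002, 0.004, 0.068], [0, 0, 0]]
    - [[0.002, 0.004, 0.068], [0, 0, 0]]

```text
clock: 17.0
tcp_pos: [595.4, -246.0, 71.1]
tcp_rot: [[0.148, 0.989, -0.002], [0.989, -0.148, 0.001], [0.001, -0.002, -1.0]]
force: [-0.6, -0.9, -0.4]
grip_width: 0.678
grip_force: 27.4
```

Request:
servo_tool:
  moves:
    - [[0, 0, 0.003], [0, 0, 0]]
    - [[0, 0, 0.006], [0, 0, 0]]
    - [[0, 0, 0.008], [0, 0, 0]]
    - [[0, 0, 0.008], [0, 0, 0]]

```text
clock: 17.4
tcp_pos: [596.9, -245.5, 64.4]
tcp_rot: [[0.147, 0.989, 0.0], [0.989, -0.147, -0.0], [-0.0, 0.0, -1.0]]
force: [0.0, -0.8, -1.4]
grip_width: 0.678
grip_force: 27.4
```

Request:
servo_tool:
  moves:
    - [[0, -0.001, 0.002], [0, 0, 0]]
    - [[0, -0.001, 0.003], [0, 0, 0]]
    - [[0, -0.001, 0.003], [0, 0, 0]]

```text
clock: 17.7
tcp_pos: [595.9, -245.3, 61.4]
tcp_rot: [[0.147, 0.989, 0.0], [0.989, -0.147, -0.0], [-0.0, 0.0, -1.0]]
force: [-0.2, -0.2, -0.1]
grip_width: 0.678
grip_force: 27.4
```

Request:
servo_tool:
  moves:
    - [[0, 0, 0.001], [0, 0, 0]]
    - [[0, 0, 0.0015], [0, 0, 0]]
    - [[0, 0, 0.0015], [0, 0, 0]]

```text
clock: 18.0
tcp_pos: [596.2, -245.7, 61.0]
tcp_rot: [[0.147, 0.989, 0.001], [0.989, -0.147, -0.001], [-0.001, 0.002, -1.0]]
force: [-1.0, -1.3, 5.6]
grip_width: 0.681
grip_force: 27.9
```

Request:
servo_tool:
  moves:
    - [[0, 0, 0.001], [0, 0, 0]]
    - [[0, 0, 0.0015], [0, 0, 0]]
    - [[0, 0, 0.0015], [0, 0, 0]]

```text
clock: 18.3
tcp_pos: [596.5, -246.3, 60.6]
tcp_rot: [[0.148, 0.989, 0.003], [0.989, -0.148, -0.002], [-0.002, 0.003, -1.0]]
force: [-2.2, -0.7, 8.1]
grip_width: 0.677
grip_force: 28.3
```

Request:
servo_tool:
  moves:
    - [[-0.001, 0, 0], [0, 0, 0]]
    - [[-0.001, 0, -0.001], [0, 0, 0]]
    - [[-0.001, 0, -0.002], [0, 0, 0]]

```text
clock: 18.6
tcp_pos: [596.1, -246.7, 60.6]
tcp_rot: [[0.147, 0.989, 0.001], [0.989, -0.147, -0.001], [-0.001, 0.001, -1.0]]
force: [1.1, -1.5, 1.1]
grip_width: 0.679
grip_force: 27.4
```

Request:
servo_tool:
  moves:
    - [[0, 0, 0], [0, 0, 0]]
    - [[0, 0, 0], [0, 0, 0]]
    - [[0, 0, 0], [0, 0, 0]]
    - [[0, 0, -0.03], [0, 0, 0]]
    - [[0, 0, -0.08], [0, 0, 0]]
  claw: 1

```text
clock: 19.1
tcp_pos: [593.3, -245.0, 135.2]
tcp_rot: [[0.147, 0.989, -0.01], [0.989, -0.147, 0.005], [0.003, -0.01, -1.0]]
force: [0.5, 0.1, 1.0]
grip_width: 1.003
grip_force: 0.0
```

```bash
python3 plan.py "[[430,-150,190,-8.5],[430,50,200,-12],[411.9,194.2,150,-17.4]]"
```

```text
now [ 593.3 -245.   135.2] phi -8.4 clk 19.1 F [0.5 0.1 1. ] grip 1.003 0.0
[[np.float64(0.07), np.float64(-0.1755), np.float64(-0.0548)], [0, 0, np.float64(0.1)]] rows>= 4
[[np.float64(0.1978), np.float64(-0.0296), np.float64(-0.01)], [0, 0, 3.5]] rows>= 5
[[np.float64(0.1373), np.float64(-0.0477), np.float64(0.05)], [0, 0, 5.4]] rows>= 4
```

Request:
servo_tool:
  moves:
    - [[0.0, -0.02, -0.05], [0, 0, 0]]
    - [[0.01, -0.07, -0.055], [0, 0, 0]]
    - [[0.03, -0.115, -0.055], [0, 0, 0]]
    - [[0.07, -0.145, -0.055], [0, 0, 0]]
    - [[0.07, -0.175, -0.055], [0, 0, 0]]

```text
clock: 19.6
tcp_pos: [431.8, -148.2, 195.3]
tcp_rot: [[0.144, 0.99, 0.001], [0.99, -0.144, 0.002], [0.002, 0.0, -1.0]]
force: [0.1, 0.1, 0.1]
grip_width: 1.003
grip_force: 0.0
```

```bash
cat > m4.py <<'E'
from fit import *
import plan,sys,json
# per-roll top/side fits of the stack, printed in tray frame
T=shot("top");S=shot("side")
o=np.array([580.3,-345.5]);a0=-.149;ex=np.array([np.cos(a0),np.sin(a0)]);ey=np.array([-ex[1],ex[0]])
for c,z in json.loads(sys.argv[1]):
    X=list(o+ey*c)+[z+4.]
    for p in(T,S):
        m,R,im,fg=gc(p,X,a0); q,f=fitroll([(p,m,R)],X+[[a0]],z+4); d=q[:2]-o
        print(c,z,"TS"[p is S],"x %.1f y %.1f da %.1fdeg"%(d@ex,d@ey,np.degrees(q[2]-a0)),round(f))
E
python3 m4.py "[[50,68.3],[100,68.3]]"; python3 plan.py "[[430,50,190,-12],[411.9,194.2,150,-17.4]]"
```

```text
50 68.3 T x 4.2 y 48.7 da -0.5deg 99
50 68.3 S x 0.4 y 45.3 da -12.4deg 141
100 68.3 T x 1.1 y 98.4 da 3.5deg 131
100 68.3 S x -1.7 y 94.2 da 5.6deg 126
now [ 430.7 -150.   195.7] phi -8.4 clk 19.7 F [ 0.9 -0.6  0.3] grip 0.997 0.0
[[np.float64(0.1977), np.float64(-0.0298), np.float64(0.0057)], [0, 0, np.float64(3.6)]] rows>= 5
[[np.float64(0.1373), np.float64(-0.0477), np.float64(0.04)], [0, 0, 5.4]] rows>= 4
```

```bash
cat > m5.py <<'E'
from fit import *
import sys,json
o=np.array([580.3,-345.5]);a0=-.149;ex=np.array([np.cos(a0),np.sin(a0)]);ey=np.array([-ex[1],ex[0]])
xs=np.arange(-45,45.01,.25)
def ends(p,c,z,dys):
    g=cv2.GaussianBlur(cv2.cvtColor(p["color"],cv2.COLOR_RGB2GRAY).astype(np.float32),(0,0),.6);R=[]
    for dy in dys:
        zz=z+4+np.sqrt(625-dy*dy); P=np.array([[*(o+ex*x+ey*(c+dy)),zz] for x in xs]); u=proj(p,P).astype(np.float32)
        v=cv2.remap(g,u[:,:1],u[:,1:],cv2.INTER_CUBIC)[:,0]; d=np.gradient(cv2.GaussianBlur(v[:,None],(1,0),0)[:,0] if 0 else np.convolve(np.pad(v,6,'edge'),np.ones(13)/13,'valid'))
        lo=xs<-18;hi=xs>18; R.append((xs[lo][d[lo].argmax()],xs[hi][d[hi].argmin()]))
    return np.array(R)
if __name__=="__main__":
    for n in("top","side"):
        for _ in(0,):
            p=shot(n)
            for c,z in json.loads(sys.argv[1]):
                R=ends(p,c,z,(np.arange(0,13,2) if n=="top" else np.arange(-8,9,2))); print(n,c,z,"lo/hi",np.round(np.median(R,0),1),"mid",np.round(np.median(R,0).mean(),1),"len",np.round(np.diff(np.median(R,0)),1),"spread",np.round(R.std(0),1))
E
python3 m5.py "[[125,25],[25,25],[75,25],[50,68.3],[100,68.3]]"
```

```text
top 125 25 lo/hi [-31.   26.8] mid -2.1 len [57.8] spread [0.9 0.3]
top 25 25 lo/hi [-22.   39.5] mid 8.8 len [61.5] spread [0.3 0.5]
top 75 25 lo/hi [-21.5  39.8] mid 9.1 len [61.2] spread [0.5 0.7]
top 50 68.3 lo/hi [-30.   28.8] mid -0.6 len [58.8] spread [0.4 0.4]
top 100 68.3 lo/hi [-30.5  29. ] mid -0.8 len [59.5] spread [0.3 0.3]
side 125 25 lo/hi [-18.5  43. ] mid 12.2 len [61.5] spread [0.8 0.9]
side 25 25 lo/hi [-29.8  30.5] mid 0.4 len [60.2] spread [2.3 0.7]
side 75 25 lo/hi [-19.   43.2] mid 12.1 len [62.2] spread [0.3 0.5]
side 50 68.3 lo/hi [-28.8  30.2] mid 0.8 len [59.] spread [0.6 0.5]
side 100 68.3 lo/hi [-28.2  30.5] mid 1.1 len [58.8] spread [0.7 0.5]
```

Request:
servo_tool:
  moves:
    - [[0.04, -0.006, 0], [0, 0, 3.6]]
    - [[0.08, -0.012, 0], [0, 0, 3.6]]
    - [[0.12, -0.018, 0], [0, 0, 3.6]]
    - [[0.16, -0.024, 0], [0, 0, 3.6]]
    - [[0.198, -0.03, 0], [0, 0, 3.6]]

```text
clock: 20.3
tcp_pos: [433.1, 50.4, 195.0]
tcp_rot: [[0.209, 0.978, -0.0], [0.978, -0.209, 0.0], [0.0, -0.0, -1.0]]
force: [0.4, 1.0, -0.4]
grip_width: 0.997
grip_force: 0.0
```

```bash
python3 m5.py "[[125,25],[25,25],[75,25],[50,68.3],[100,68.3]]"; python3 m4.py "[[25,25]]" >/dev/null; python3 plan.py "[[411.9,194.2,130,-17.4]]"
```

```text
top 125 25 lo/hi [-32.   26.8] mid -2.6 len [58.8] spread [0.3 0.3]
top 25 25 lo/hi [-22.   39.5] mid 8.8 len [61.5] spread [0.3 0.5]
top 75 25 lo/hi [-21.5  39.8] mid 9.1 len [61.2] spread [0.5 0.7]
top 50 68.3 lo/hi [-30.   28.8] mid -0.6 len [58.8] spread [0.4 0.4]
top 100 68.3 lo/hi [-30.5  29. ] mid -0.8 len [59.5] spread [0.4 0.3]
side 125 25 lo/hi [-18.8  42.8] mid 12.0 len [61.5] spread [0.8 0.9]
side 25 25 lo/hi [-29.8  30.5] mid 0.4 len [60.2] spread [2.3 0.8]
side 75 25 lo/hi [-19.   43.2] mid 12.1 len [62.2] spread [0.3 0.5]
side 50 68.3 lo/hi [-28.8  30.2] mid 0.8 len [59.] spread [0.6 0.5]
side 100 68.3 lo/hi [-28.2  30.5] mid 1.1 len [58.8] spread [0.7 0.5]
now [433.   49.3 194.9] phi -11.9 clk 20.5 F [ 0.5 -0.8  0. ] grip 0.999 0.0
[[np.float64(0.1374), np.float64(-0.0507), np.float64(0.0649)], [0, 0, np.float64(5.5)]] rows>= 4
```

Request:
servo_tool:
  moves:
    - [[0.035, -0.013, 0], [0, 0, 5.5]]
    - [[0.07, -0.026, 0.01], [0, 0, 5.5]]
    - [[0.105, -0.04, 0.03], [0, 0, 5.5]]
    - [[0.137, -0.05, 0.06], [0, 0, 5.5]]
    - [[0.137, -0.05, 0.1], [0, 0, 5.5]]

```text
clock: 21.0
tcp_pos: [413.5, 195.6, 95.8]
tcp_rot: [[0.3, 0.954, 0.003], [0.954, -0.3, 0.002], [0.003, 0.002, -1.0]]
force: [0.8, 0.1, 0.4]
grip_width: 0.998
grip_force: 0.0
```

Request:
servo_tool:
  moves:
    - [[0, 0, 0.01], [0, 0, 0]]
    - [[0, 0, 0.01], [0, 0, 0]]
    - [[0, 0, 0.01], [0, 0, 0]]

```text
clock: 21.3
tcp_pos: [413.4, 192.5, 87.0]
tcp_rot: [[0.304, 0.953, 0.002], [0.953, -0.304, 0.0], [0.001, 0.002, -1.0]]
force: [-0.0, 0.2, -0.1]
grip_width: 0.998
grip_force: 0.0
```

```bash
python3 plan.py "[[412.1,193.8,10.8,-17.4]]"
```

```text
now [413.4 192.5  87. ] phi -17.7 clk 21.3 F [-0.   0.2 -0.1] grip 0.998 0.0
[[np.float64(0.0009), np.float64(-0.0016), np.float64(0.0762)], [0, 0, np.float64(-0.3)]] rows>= 2
```

Request:
servo_tool:
  moves:
    - [[0.001, -0.0015, 0.03], [0, 0, 0]]
    - [[0.001, -0.0015, 0.055], [0, 0, 0]]
    - [[0.001, -0.0015, 0.07], [0, 0, 0]]
    - [[0.001, -0.0015, 0.076], [0, 0, 0]]
    - [[0.001, -0.0015, 0.076], [0, 0, 0]]

```text
clock: 21.8
tcp_pos: [411.4, 194.5, 9.9]
tcp_rot: [[0.302, 0.953, 0.0], [0.953, -0.302, 0.0], [0.0, 0.0, -1.0]]
force: [-0.0, 0.2, 0.6]
grip_width: 0.997
grip_force: 0.0
```

Request:
servo_tool:
  moves:
    - [[0, 0, 0], [0, 0, 0]]
    - [[0, 0, 0], [0, 0, 0]]
    - [[0, 0, 0], [0, 0, 0]]
    - [[0, 0, 0], [0, 0, 0]]
    - [[0, 0, 0], [0, 0, 0]]
  claw: -1

```text
clock: 22.3
tcp_pos: [412.0, 195.1, 11.1]
tcp_rot: [[0.302, 0.953, 0.003], [0.953, -0.302, 0.001], [0.002, 0.002, -1.0]]
force: [0.2, -0.2, 6.2]
grip_width: 0.682
grip_force: 26.3
```

Request:
servo_tool:
  moves:
    - [[0, 0, -0.02], [0, 0, 0]]
    - [[0, 0, -0.06], [0, 0, 0]]
    - [[0, 0, -0.11], [0, 0, 0]]
    - [[0, 0, -0.16], [0, 0, 0]]
    - [[0, 0, -0.19], [0, 0, 0]]

```text
clock: 22.8
tcp_pos: [411.6, 195.1, 204.0]
tcp_rot: [[0.301, 0.953, 0.005], [0.953, -0.301, 0.002], [0.003, 0.004, -1.0]]
force: [0.6, 0.5, -1.0]
grip_width: 0.682
grip_force: 27.4
```

```bash
python3 plan.py "[[430,50,205,-14],[440,-150,205,-8.5],[591.6,-271.8,160,-8.5]]"
```

```text
now [411.6 195.1 204. ] phi -17.5 clk 22.8 F [ 0.6  0.5 -1. ] grip 0.682 27.4
[[np.float64(-0.1328), np.float64(0.0613), np.float64(-0.001)], [0, 0, np.float64(-3.5)]] rows>= 3
[[np.float64(-0.1916), np.float64(0.0581), np.float64(0.0)], [0, 0, -5.5]] rows>= 5
[[np.float64(-0.0981), np.float64(0.1679), np.float64(0.045)], [0, 0, -0.0]] rows>= 4
```

Request:
servo_tool:
  moves:
    - [[-0.04, 0.018, 0], [0, 0, -3.5]]
    - [[-0.08, 0.036, 0], [0, 0, -3.5]]
    - [[-0.12, 0.054, 0], [0, 0, -3.5]]
    - [[-0.133, 0.061, 0], [0, 0, -3.5]]

```text
clock: 23.2
tcp_pos: [429.0, 46.5, 199.4]
tcp_rot: [[0.246, 0.969, 0.0], [0.969, -0.246, -0.001], [-0.001, 0.001, -1.0]]
force: [0.1, -0.2, -0.2]
grip_width: 0.683
grip_force: 27.3
```

Request:
servo_tool:
  moves:
    - [[-0.042, 0.012, 0], [0, 0, -5.5]]
    - [[-0.084, 0.024, 0], [0, 0, -5.5]]
    - [[-0.126, 0.036, 0], [0, 0, -5.5]]
    - [[-0.166, 0.048, 0], [0, 0, -5.5]]
    - [[-0.192, 0.058, 0], [0, 0, -5.5]]

```text
clock: 23.7
tcp_pos: [438.1, -153.3, 199.2]
tcp_rot: [[0.151, 0.989, -0.0], [0.989, -0.151, -0.001], [-0.001, -0.0, -1.0]]
force: [-0.2, 0.9, -1.7]
grip_width: 0.683
grip_force: 27.3
```

Request:
servo_tool:
  moves:
    - [[-0.025, 0.04, 0], [0, 0, 0]]
    - [[-0.05, 0.08, 0], [0, 0, 0]]
    - [[-0.075, 0.12, 0.01], [0, 0, 0]]
    - [[-0.098, 0.155, 0.025], [0, 0, 0]]
    - [[-0.098, 0.168, 0.035], [0, 0, 0]]

```text
clock: 24.2
tcp_pos: [591.2, -275.6, 160.4]
tcp_rot: [[0.151, 0.989, -0.004], [0.989, -0.151, 0.001], [0.0, -0.004, -1.0]]
force: [-0.3, 0.3, -1.6]
grip_width: 0.687
grip_force: 27.5
```

Request:
servo_tool:
  moves:
    - [[0, 0, 0], [0, 0, 0]]
    - [[0, 0, 0], [0, 0, 0]]
    - [[0, 0, 0], [0, 0, 0]]

```text
clock: 24.5
tcp_pos: [589.9, -272.3, 165.9]
tcp_rot: [[0.148, 0.989, 0.002], [0.989, -0.148, -0.001], [-0.001, 0.002, -1.0]]
force: [1.0, -0.6, -0.3]
grip_width: 0.681
grip_force: 27.5
```

```bash
python3 plan.py "[[591.7,-271.8,120,-8.5]]"
```

```text
now [ 589.9 -272.3  165.9] phi -8.5 clk 24.5 F [ 1.  -0.6 -0.3] grip 0.681 27.5
[[np.float64(0.0008), np.float64(0.0017), np.float64(0.0459)], [0, 0, np.float64(-0.0)]] rows>= 1
```

Request:
servo_tool:
  moves:
    - [[0.001, 0.002, 0.02], [0, 0, 0]]
    - [[0.001, 0.002, 0.04], [0, 0, 0]]
    - [[0.001, 0.002, 0.05], [0, 0, 0]]
    - [[0.001, 0.002, 0.054], [0, 0, 0]]
    - [[0.001, 0.002, 0.054], [0, 0, 0]]

```text
clock: 25.0
tcp_pos: [592.1, -271.8, 110.8]
tcp_rot: [[0.149, 0.989, 0.0], [0.989, -0.149, -0.0], [-0.0, 0.0, -1.0]]
force: [0.9, 0.4, -1.0]
grip_width: 0.679
grip_force: 27.5
```

Request:
servo_tool:
  moves:
    - [[0, 0, 0.002], [0, 0, 0]]
    - [[0, 0, 0.004], [0, 0, 0]]
    - [[0, 0, 0.005], [0, 0, 0]]
    - [[0, 0, 0.005], [0, 0, 0]]

```text
clock: 25.4
tcp_pos: [592.3, -272.0, 105.3]
tcp_rot: [[0.149, 0.989, 0.0], [0.989, -0.149, -0.0], [-0.0, 0.0, -1.0]]
force: [0.0, -0.3, -1.9]
grip_width: 0.682
grip_force: 27.5
```

```bash
python3 plan.py "[[591.9,-271.5,103,-8.5]]"
```

```text
now [ 592.3 -272.   105.3] phi -8.6 clk 25.4 F [ 0.  -0.3 -1.9] grip 0.682 27.5
[[np.float64(0.0005), np.float64(-0.0005), np.float64(0.0023)], [0, 0, np.float64(-0.1)]] rows>= 1
```

Request:
servo_tool:
  moves:
    - [[0.0005, -0.0005, 0.001], [0, 0, 0]]
    - [[0.0005, -0.0005, 0.0015], [0, 0, 0]]
    - [[0.0005, -0.0005, 0.0015], [0, 0, 0]]

```text
clock: 25.7
tcp_pos: [591.8, -271.4, 103.7]
tcp_rot: [[0.149, 0.989, -0.0], [0.989, -0.149, 0.0], [0.0, -0.0, -1.0]]
force: [-0.3, 0.1, -0.8]
grip_width: 0.685
grip_force: 27.5
```

Request:
servo_tool:
  moves:
    - [[0, 0, 0.0005], [0, 0, 0]]
    - [[0, 0, 0.001], [0, 0, 0]]
    - [[0, 0, 0.001], [0, 0, 0]]

```text
clock: 26.0
tcp_pos: [591.9, -271.5, 102.7]
tcp_rot: [[0.149, 0.989, -0.0], [0.989, -0.149, -0.0], [-0.0, -0.0, -1.0]]
force: [-0.0, -0.4, -1.6]
grip_width: 0.68
grip_force: 27.6
```

Request:
servo_tool:
  moves:
    - [[0, 0, 0.0005], [0, 0, 0]]
    - [[0, 0, 0.001], [0, 0, 0]]
    - [[0, 0, 0.001], [0, 0, 0]]

```text
clock: 26.3
tcp_pos: [592.0, -271.7, 102.4]
tcp_rot: [[0.149, 0.989, 0.001], [0.989, -0.149, -0.001], [-0.0, 0.001, -1.0]]
force: [-1.6, 0.4, 2.2]
grip_width: 0.685
grip_force: 27.7
```

Request:
servo_tool:
  moves:
    - [[0, 0, 0.0005], [0, 0, 0]]
    - [[0, 0, 0.001], [0, 0, 0]]
    - [[0, 0, 0.001], [0, 0, 0]]

```text
clock: 26.6
tcp_pos: [592.0, -271.9, 102.2]
tcp_rot: [[0.149, 0.989, 0.001], [0.989, -0.149, -0.001], [-0.001, 0.001, -1.0]]
force: [-1.9, -1.0, 6.6]
grip_width: 0.68
grip_force: 27.8
```

Contact at the expected height. I'll relax the pressure, release, and back away.

Request:
servo_tool:
  moves:
    - [[0, 0, -0.001], [0, 0, 0]]
    - [[0, 0, -0.0015], [0, 0, 0]]
    - [[0, 0, -0.0015], [0, 0, 0]]

```text
clock: 26.9
tcp_pos: [591.9, -271.7, 102.3]
tcp_rot: [[0.149, 0.989, 0.0], [0.989, -0.149, -0.0], [-0.0, 0.0, -1.0]]
force: [-0.4, -1.3, 2.6]
grip_width: 0.679
grip_force: 27.6
```

Request:
servo_tool:
  moves:
    - [[0, 0, 0], [0, 0, 0]]
    - [[0, 0, 0], [0, 0, 0]]
    - [[0, 0, 0], [0, 0, 0]]
    - [[0, 0, -0.03], [0, 0, 0]]
    - [[0, 0, -0.08], [0, 0, 0]]
  claw: 1

```text
clock: 27.4
tcp_pos: [590.1, -270.3, 177.5]
tcp_rot: [[0.149, 0.989, -0.009], [0.989, -0.149, 0.005], [0.003, -0.009, -1.0]]
force: [0.3, -0.9, -0.1]
grip_width: 0.999
grip_force: 0.0
```

Request:
servo_tool:
  moves:
    - [[0, -0.03, -0.02], [0, 0, 0]]
    - [[0.01, -0.08, -0.02], [0, 0, 0]]
    - [[0.04, -0.12, -0.02], [0, 0, 0]]
    - [[0.07, -0.15, -0.02], [0, 0, 0]]
    - [[0.1, -0.17, -0.02], [0, 0, 0]]

```text
clock: 27.9
tcp_pos: [436.9, -146.1, 202.4]
tcp_rot: [[0.15, 0.989, 0.001], [0.989, -0.15, -0.0], [0.0, 0.001, -1.0]]
force: [0.7, 0.9, 0.5]
grip_width: 1.001
grip_force: 0.0
```

```bash
python3 m3.py "[]" p5.png "[[50,68.3],[100,68.3],[75,111.6]]"; python3 m5.py "[[125,25],[25,25],[50,68.3],[100,68.3],[75,111.6]]"
```

```text
now [ 436.9 -146.1  202.4] phi -8.6 clk 27.9 F [0.7 0.9 0.5] grip 1.001 0.0
top 125 25 lo/hi [-31.2  26.8] mid -2.2 len [58.] spread [0.3 0.3]
top 25 25 lo/hi [-22.   39.2] mid 8.6 len [61.2] spread [0.5 2.8]
top 50 68.3 lo/hi [-21.2  39.5] mid 9.1 len [60.8] spread [0.8 0.9]
top 100 68.3 lo/hi [-30.5  28.8] mid -0.9 len [59.2] spread [0.4 0.2]
top 75 111.6 lo/hi [-30.   28.8] mid -0.6 len [58.8] spread [0.5 0.3]
side 125 25 lo/hi [-31.   25.5] mid -2.8 len [56.5] spread [5.3 7.4]
side 25 25 lo/hi [-29.5  30.2] mid 0.4 len [59.8] spread [2.4 0.4]
side 50 68.3 lo/hi [-28.5  30.5] mid 1.0 len [59.] spread [8.  0.4]
side 100 68.3 lo/hi [-19.   42.5] mid 11.8 len [61.5] spread [0.9 0.6]
side 75 111.6 lo/hi [-28.2  30. ] mid 0.9 len [58.2] spread [0.4 0.4]
```

View pics/p5.png

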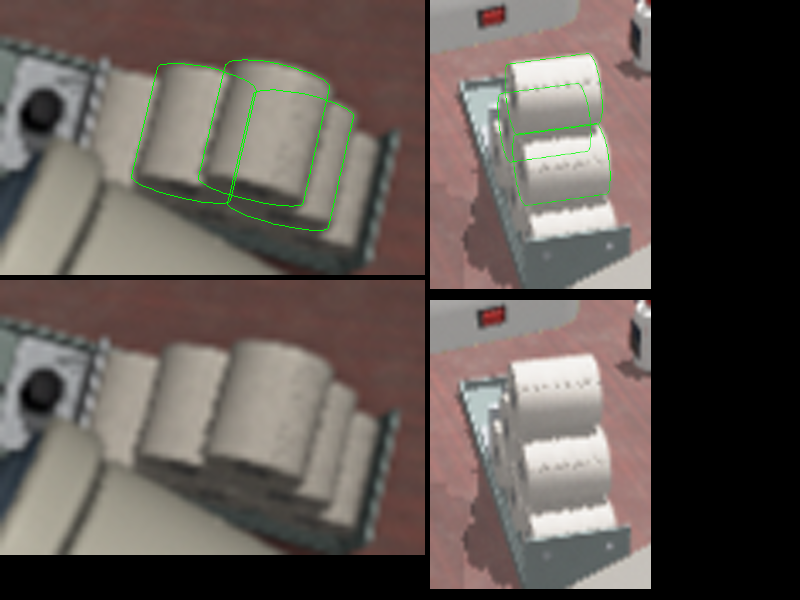

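The pyramid stands in both views, with the top roll at about (265,130) in the crop and matching its outline. Ends agree to about 2 mm, and the robot is clear of everything.

```bash
python3 -c "
from rig import env
print(env.close_job())"
```

```text
the job is handed in; nothing more can be done
None
```

The end stop is slid up so the three tray rolls lie side by side. Two full rolls sit in the hollows and the last one is on top as a pyramid, with ends lined up to about 2 mm in the camera views, and the job was handed in at about 28 s on the clock.

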